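# Flip washed tin lids and lay them out

## Task

The washed tin lids are lying hollow side down on the drying mat. Turn them over on the flip ramp, letting each slide down and topple over the lip on to the landing mat, then lay all of them hollow side up on the tray, one to a marked square, flat and square inside its outline, ready to be lined. Do not knock over or push away the bottles.

Things in the scene. Friction and masses are not known exactly. Their poses are not given: they have to be found in the camera images.
- lid1: Square slip-on lid of a small storage tin, bare aluminium, 50 x 50 mm and 14 mm high, 3 mm walls and top, open (hollow) on one side, about 35 g. Origin at its very centre (7 mm from either face); x and y run along its sides, z points out of the closed top, so z up means hollow side down and z down means hollow side up. Three or four lids are present; absent ones read None.
- lid2: Square slip-on lid of a small storage tin, bare aluminium, 50 x 50 mm and 14 mm high, 3 mm walls and top, open (hollow) on one side, about 35 g. Origin at its very centre (7 mm from either face); x and y run along its sides, z points out of the closed top, so z up means hollow side down and z down means hollow side up. Three or four lids are present; absent ones read None.
- lid3: Square slip-on lid of a small storage tin, bare aluminium, 50 x 50 mm and 14 mm high, 3 mm walls and top, open (hollow) on one side, about 35 g. Origin at its very centre (7 mm from either face); x and y run along its sides, z points out of the closed top, so z up means hollow side down and z down means hollow side up. Three or four lids are present; absent ones read None.
- lid4: Square slip-on lid of a small storage tin, bare aluminium, 50 x 50 mm and 14 mm high, 3 mm walls and top, open (hollow) on one side, about 35 g. Origin at its very centre (7 mm from either face); x and y run along its sides, z points out of the closed top, so z up means hollow side down and z down means hollow side up. Three or four lids are present; absent ones read None.
- drying_mat: Fixed grey ribbed drying mat, 260 x 270 mm, 3 mm thick, on which the lids lie at first, hollow side down. Origin at the centre of its underside, on the table.
- ramp: Fixed white flip ramp on a cork mat. Origin on the table under the ramp's lower edge (lip); x points uphill, y along the lip, z up. Plain flat chute 100 mm wide, 120 mm long, 4 mm thick, rising from the lip at 42 degrees to 146 mm above the table; a block under its upper half. Mat 3 mm thick, 170 mm wide, x -200 to +100 mm; kerb 9 mm above the table at x = -197 mm.
- lip (a point): Middle of the ramp's lower edge, on the sliding surface, 66 mm above the table (63 mm above the landing mat). A lid let go lying flat on the chute, sides square to it, its middle 40 to 55 mm up the slope from here, slides by itself, topples over the lip and lands on its other face with its middle about 60 to 100 mm out from the lip (ramp x -60 to -100 mm), within 25 mm sideways.
- tray: Fixed white flat tray without a rim, 225 (x) x 215 (y) mm, 6 mm thick, with six dark square outlines drawn on it: three along its x, 68 mm apart, by two along its y, 100 mm apart. Origin at the centre of its underside; the outlines' sides run along its x and y.
- square0 (a point): Centre of the tray's marked square 0 (outline 60 x 60 mm), on the tray's upper face, 6 mm above the table.
- square1 (a point): Centre of the tray's marked square 1 (outline 60 x 60 mm), on the tray's upper face, 6 mm above the table.
- square2 (a point): Centre of the tray's marked square 2 (outline 60 x 60 mm), on the tray's upper face, 6 mm above the table.
- square3 (a point): Centre of the tray's marked square 3 (outline 60 x 60 mm), on the tray's upper face, 6 mm above the table.
- square4 (a point): Centre of the tray's marked square 4 (outline 60 x 60 mm), on the tray's upper face, 6 mm above the table.
- square5 (a point): Centre of the tray's marked square 5 (outline 60 x 60 mm), on the tray's upper face, 6 mm above the table.
- polish1: Nail polish bottle, 32 mm in diameter and 72 mm high, black cap, standing loose beyond the ramp: to be left alone. Origin at the centre of its foot.
- polish2: Nail polish bottle, 32 mm in diameter and 72 mm high, black cap, standing loose beyond the ramp: to be left alone. Origin at the centre of its foot.
- cleanser: Loose white plastic bottle, 50 mm in diameter, 120 mm high, standing beyond the ramp: to be left alone. Origin at the centre of its foot.
Mind the look-alikes: they are no part of the job. What is shaped like the lid4 but pink or purple is not meant. What is shaped like the lid3 but orange or red is not meant.

How it is judged (in metres and radians):
On the way:
1. a lid has come to lie hollow side up on the landing mat below the ramp's lip (((angle between lid1's own z axis and vertical above 3 rad and x of lid1 in the frame of ramp between -0.2 and 0 m and y of lid1 in the frame of ramp between -0.085 and 0.085 m and height (world z) of lid1 below 0.02 m and linear speed of lid1 below 0.05 m/s) or (angle between lid2's own z axis and vertical above 3 rad and x of lid2 in the frame of ramp between -0.2 and 0 m and y of lid2 in the frame of ramp between -0.085 and 0.085 m and height (world z) of lid2 below 0.02 m and linear speed of lid2 below 0.05 m/s) or (angle between lid3's own z axis and vertical above 3 rad and x of lid3 in the frame of ramp between -0.2 and 0 m and y of lid3 in the frame of ramp between -0.085 and 0.085 m and height (world z) of lid3 below 0.02 m and linear speed of lid3 below 0.05 m/s) or (angle between lid4's own z axis and vertical above 3 rad and x of lid4 in the frame of ramp between -0.2 and 0 m and y of lid4 in the frame of ramp between -0.085 and 0.085 m and height (world z) of lid4 below 0.02 m and linear speed of lid4 below 0.05 m/s))), for 0.2 s.
At the end, for the whole second after the job is handed in: Every lid present lies at rest, flat and hollow side up, on the tray, its middle within 10 mm of the centre of a marked square and its sides within 0.25 rad of the outline's; one lid to a square, none stacked ((horizontal distance between lid1 and square0 below 0.01 m or horizontal distance between lid1 and square1 below 0.01 m or horizontal distance between lid1 and square2 below 0.01 m or horizontal distance between lid1 and square3 below 0.01 m or horizontal distance between lid1 and square4 below 0.01 m or horizontal distance between lid1 and square5 below 0.01 m) and (angle between the x axis of lid1 and the x axis of tray, either way round below 0.25 rad or angle between the x axis of lid1 and the y axis of tray, either way round below 0.25 rad) and angle between each of lid1, lid2, lid3, lid4's own z axis and vertical above 3 rad and height (world z) of each of lid1, lid2, lid3, lid4 below 0.018 m and linear speed of each of lid1, lid2, lid3, lid4 below 0.03 m/s and (horizontal distance between lid2 and square0 below 0.01 m or horizontal distance between lid2 and square1 below 0.01 m or horizontal distance between lid2 and square2 below 0.01 m or horizontal distance between lid2 and square3 below 0.01 m or horizontal distance between lid2 and square4 below 0.01 m or horizontal distance between lid2 and square5 below 0.01 m) and (angle between the x axis of lid2 and the x axis of tray, either way round below 0.25 rad or angle between the x axis of lid2 and the y axis of tray, either way round below 0.25 rad) and (horizontal distance between lid3 and square0 below 0.01 m or horizontal distance between lid3 and square1 below 0.01 m or horizontal distance between lid3 and square2 below 0.01 m or horizontal distance between lid3 and square3 below 0.01 m or horizontal distance between lid3 and square4 below 0.01 m or horizontal distance between lid3 and square5 below 0.01 m) and (angle between the x axis of lid3 and the x axis of tray, either way round below 0.25 rad or angle between the x axis of lid3 and the y axis of tray, either way round below 0.25 rad) and (horizontal distance between lid4 and square0 below 0.01 m or horizontal distance between lid4 and square1 below 0.01 m or horizontal distance between lid4 and square2 below 0.01 m or horizontal distance between lid4 and square3 below 0.01 m or horizontal distance between lid4 and square4 below 0.01 m or horizontal distance between lid4 and square5 below 0.01 m) and (angle between the x axis of lid4 and the x axis of tray, either way round below 0.25 rad or angle between the x axis of lid4 and the y axis of tray, either way round below 0.25 rad)); the robot touches nothing.
It fails at once if a bottle is knocked over (angle between any of polish1, polish2, cleanser's own z axis and vertical above 0.6 rad).
It fails at once if a bottle is pushed more than 50 mm from its place (distance of any of polish1, polish2, cleanser from where it was at the start of the episode above 0.05 m).
Of lid1, lid2, lid3, lid4 only 3 to 4 are there at a start; the rules pass over those that are not, and their reading is None.
At some moment in a run one of lid1, lid2, lid3, lid4 may be knocked a few centimetres aside while the robot is not near it.
Once in a run the grip may slacken for a moment while it holds something.
It also fails if it takes over 210 s, if anything falls off the work surface, if the arm or the gripper's body presses on something with over 40 N, if the wrist force passes 120 N, or if a joint passes its speed limit or range.

## Robot

A 6-joint arm with a two-finger parallel gripper is mounted at the origin on the work surface. World frame = base frame: x ahead of the robot, y to its left, z up, the work surface at z = 0. Lengths are in mm, angles in rad, forces in N, time in s.
With the tool pointing down it reaches from about 275 to 750 mm from the base axis. Payload 10.2 kg.
Tool frame: the origin (TCP) lies on the centre line of the jaws, within the pads' length; the fingertips stand 17 mm ahead of it and the grasp point (between the pads) lies 2 mm behind it (ctrl.tip_extent is the distance from the TCP to the fingertips, in mm); z points along the fingers, y is the line along which they close (so a half turn about z gives the same grasp; the last joint's range is limited). The gripper opens to 85 mm and grips with 20 to 120 N. Pads are 22 mm wide; open, the fingers measure 114 mm over their backs; the gripper's body (76 mm by 85 mm) begins 54 mm behind the grasp point. The pads swing forward as they close: fully open they stand 13 mm farther back than shut.
Start: joints at [-1.415, 0.313, 1.498, -0, 1.331, -0.223], TCP at [194.136, -487.794, 248.294] pointing down, gripper open.
Joint ranges: [-2.94, 2.94], [-0.97, 2.17], [0.19, 2.56], [-1.23, 4.37], [0.02, 3.11], [-2.88, 2.88]. Speed limits (rad/s): [2.39, 2.39, 3.01, 3.14, 3.14, 3.14].

## Interface

Orientations are given as a unit quaternion [w, x, y, z].
In Python, from rig import sensors, capture, ctrl, cut_out, place_of gives the robot as it stands.
- The arm moves only by the shell command python3 -m jog 'ROWS' [FORCE]. ROWS is JSON, a list of rows, each a list of 3 entries, a list of its own where there are three numbers: the shift along the world's x, y, z in mm, then the turn, a rotation vector about the world's x, y, z in degrees, then the closure, from 0 (fully open) to 1 (shut). A call has exactly 8 rows; each row is the pose to reach, as a shift and turn from the pose commanded when the call began; what a row does not reach only later rows make up. A row lasts 1/12 s, in which the tool goes at most 41.7 mm and 7.16 degrees, less where a joint would pass 70% of its speed; a pose out of reach is approached as far as the arm can. A call with a gripper value outside its range is refused whole. The fingers move at their own pace and stop on an object; FORCE is the grip in N (left out, the last holds). Time passes only in rows, so rows that repeat a pose let the fingers close, or fill a call up. It gives the time, the measured TCP pose, the force and the opening at its end, in the units of the state.
- sensors.sense(): the state, without advancing time (a new reading comes with each control period).
- capture(name): name is "scene" or "top" or "wrist"; returns a dict with "color" (400x640x3 uint8, blue, green, red), "z_map" (400x640 float32, mm along the optical axis (not along the pixel's ray), 0 where there is no reading), "camera_matrix" (3x3 intrinsics, pixels), "R" (3x3) and "t" (3): a world point X has camera coordinates R X + t. Camera axes: x right, y down, z forward; pixel columns grow to the right and rows downward; lengths in mm; the calibration is good to about 2 mm. The wrist camera is an equidistant fisheye: a pixel r from the principal point sees the ray r / f radians off the axis. A picture is of the moment at which its call begins.
- ctrl.finish_job(): hands the job in, once; it reports no verdict.
Trained networks look in a picture, given as the dict that the camera call returned (one of the last four; its "shot" number tells which), for a name from the list of things; names that differ only in an ending like _2 or _b are one class to them, and where a whole thing is asked for, a point or a joint stands for the part that bears it (a point fixed in the world has none). Each returns a list of dicts, best first, with "p" (0 to 1); they miss things now and then, are a little off and sometimes report something else, mostly with a low value. They report only what shows in the picture. A call takes as long as a camera call. They do not tell look-alikes from the thing itself.
- cut_out(picture, query): "region" (400x640 bool, what is visible of it) and "box" ([left, top, right, bottom] in pixels, round what is visible of it).
- place_of(picture, query): "centre" ([row, column] in pixels: a listed point, or the origin of a listed thing).
The state is a dict: "time_s": time; "joints": joint angles; "dq": joint speeds; "tau": joint torques, N m; "eef_pos": TCP position; "ee_rot": TCP orientation; "force": force on the tool from outside, world axes, zero at the start; "wrist_torque": the same for the moment, N m; "grip_width": opening from 0.0 (shut) to 1.0 (fully open).
Only numpy, scipy, OpenCV 4.12 (cv2) and the standard library are available. Lean on these libraries where they do the work, as an engineer would, in place of code of your own. Each camera call takes 0.05 s, during which the arm holds its last target. There are 200 camera calls.

## Working session

There is one attempt and no reset: what is moved stays moved. The work goes in short steps, Python scripts to look and compute and a shell command to move; the robot and the scene stay as the last step left them, time stands still between calls to the robot, and variables do not carry over. Pictures are saved under pics/ and viewed, on a budget of 14 in all, crops included, one or two more only if the job needs it, and the job is handed in when it is done.

```bash
ls; mkdir -p pics
cat > h.py <<'E'
import numpy as np, cv2
from rig import sensors, capture, ctrl, cut_out, place_of
def world(pic,r,c,z=None):
    """pixel -> world, by depth or by intersection with height z (pinhole cams)"""
    K=pic["camera_matrix"];R=np.array(pic["R"]);t=np.array(pic["t"])
    d=np.linalg.inv(K)@np.array([c,r,1.])
    o=-R.T@t; w=R.T@d
    if z is None:
        return o+w*pic["z_map"][int(round(r)),int(round(c))]
    return o+w*((z-o[2])/w[2])
E
python3 - <<'E'
from h import *
for n in("top","scene"):
    p=capture(n); cv2.imwrite(f"pics/{n}0.png",p["color"])
    print(n,-np.array(p["R"]).T@np.array(p["t"]))
    for q in["lid1","ramp","lip","tray","drying_mat","square0","square5","square1","square2","square3","square4","polish1","cleanser"]:
        for d in place_of(p,q)[:6]:
            r,c=d["centre"]; 
            if d["p"]>.3: print(q,round(d["p"],2),np.round([r,c]),np.round(world(p,r,c)) if 0<=r<399 and 0<=c<639 else '')
print(sensors.sense())
E
```

```text
pics
top [ 454.62814154   -8.87356571 1134.8242394 ]
lid1 0.9 [241. 223.] [431. 251.  18.]
lid1 0.85 [187. 227.] [581. 243.  14.]
lid1 0.8 [236. 172.] [447. 390.  17.]
lid1 0.78 [292. 188.] [295. 345.  13.]
lid1 0.76 [137. 179.] [723. 377.  14.]
lid1 0.74 [191. 172.] [571. 395.  15.]
ramp 0.78 [199. 319.] [548. -15.   4.]
lip 0.79 [196. 319.] [549. -15.  67.]
tray 0.93 [213. 418.] [ 506. -291.    5.]
tray 0.71 [132. 372.] [ 731. -162.   36.]
drying_mat 0.7 [217. 205.] [498. 305.   3.]
square0 0.73 [190. 395.] [ 572. -230.    7.]
square0 0.72 [236. 433.] [ 443. -332.    5.]
square0 0.66 [240. 399.] [ 432. -236.    9.]
square0 0.66 [209. 435.] [ 517. -341.    7.]
square0 0.63 [188. 433.] [ 577. -336.    4.]
square0 0.58 [213. 397.] [ 508. -234.    5.]
square5 0.73 [190. 395.] [ 572. -230.    7.]
square5 0.72 [236. 433.] [ 443. -332.    5.]
square5 0.66 [240. 399.] [ 432. -236.    9.]
square5 0.66 [209. 435.] [ 517. -341.    7.]
square5 0.63 [188. 433.] [ 577. -336.    4.]
square5 0.58 [213. 397.] [ 508. -234.    5.]
square1 0.73 [190. 395.] [ 572. -230.    7.]
square1 0.72 [236. 433.] 
[... 3498 characters left out ...]
]
{'time_s': 1.4, 'joints': array([-1.41539399e+00,  3.12897801e-01,  1.49767057e+00, -2.12882058e-05,
        1.33102247e+00, -2.23369644e-01]), 'dq': array([-8.44281259e-04,  7.94937515e-05, -7.76307311e-04,  6.48100970e-04,
       -8.12814895e-04, -4.67317621e-04]), 'tau': array([ 1.21920260e-03, -4.12165225e+01, -2.59898543e+01, -1.03796351e-04,
        5.37557644e-04,  2.44244825e-05]), 'eef_pos': array([ 194.1348072 , -487.79850487,  248.30639201]), 'ee_rot': array([ 5.51136114e-07,  9.82119535e-01,  1.88258382e-01, -1.03643058e-05]), 'force': array([ 0.06158482,  0.08557884, -0.21643109]), 'wrist_torque': array([ 0.00604994,  0.02433929, -0.01774072]), 'grip_width': 0.997539295817133}
```

View pictures.

View pics/top0.png

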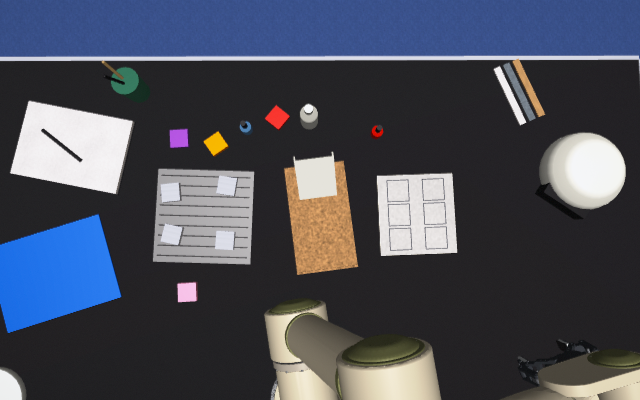

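View pics/scene0.png

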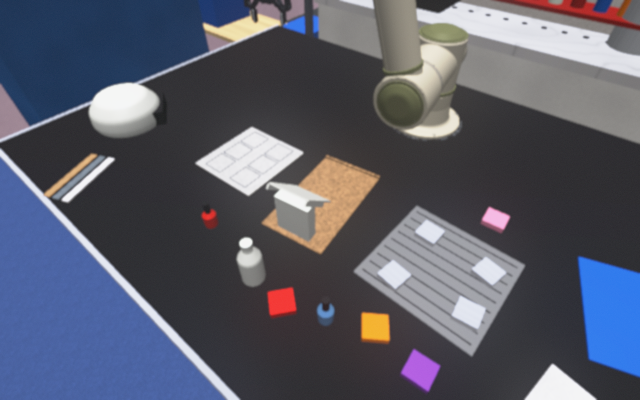

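```bash
cat >> h.py <<'E'
from scipy.spatial.transform import Rotation as Ro
def worldmany(pic,px,z,fish=False):
    """px Nx2 (col,row) -> world points on plane z"""
    K=np.array(pic["camera_matrix"]);R=np.array(pic["R"]);t=np.array(pic["t"])
    uv=(np.asarray(px,float)-K[:2,2])/[K[0,0],K[1,1]]
    if fish:
        th=np.linalg.norm(uv,axis=1)+1e-9
        d=np.c_[uv*(np.sin(th)/th)[:,None],np.cos(th)]
    else: d=np.c_[uv,np.ones(len(uv))]
    w=d@R; o=-R.T@t
    return o+w*((z-o[2])/w[:,2])[:,None]
def rect(pic,mask,z,fish=False):
    m=mask.astype(np.uint8)
    cs=max(cv2.findContours(m,cv2.RETR_EXTERNAL,cv2.CHAIN_APPROX_NONE)[0],key=cv2.contourArea)[:,0]
    P=worldmany(pic,cs,z,fish)[:,:2].astype(np.float32)
    (x,y),(a,b),ang=cv2.minAreaRect(P)
    return round(x,1),round(y,1),round(a,1),round(b,1),round((ang+45)%90-45,1)
def rot(yaw,tilt=0):
    """tool x along heading yaw, z down; tilt pitches the fingers outward along heading (deg)"""
    R=Ro.from_euler('z',yaw,degrees=True)*Ro.from_euler('y',-tilt,degrees=True)*Ro.from_euler('x',180,degrees=True)
    return R
def delta(pos,R,cur=None):
    """shift & rotvec from the current pose; picks the nearer of the two half-turn grasps"""
    s=sensors.sense(); q=s["ee_rot"]; C=Ro.from_quat([q[1],q[2],q[3],q[0]]) 
    p=s["eef_pos"]
    if cur is not None: p,C=cur
    best=min((R,R*Ro.from_euler('z',180,degrees=True)),key=lambda r:(r*C.inv()).magnitude())
    return np.round(np.array(pos)-p,1),np.round((best*C.inv()).as_rotvec(degrees=True),1)
E
python3 - <<'E'
from h import *
p=capture("top"); im=p["color"]; hsv=cv2.cvtColor(im,cv2.COLOR_BGR2HSV)
# cork
c=(hsv[...,0]>5)&(hsv[...,0]<25)&(hsv[...,1]>70)&(hsv[...,2]>60); box=np.zeros_like(c); box[150:285,270:365]=1; c&=box
c=cv2.morphologyEx(c.astype(np.uint8),cv2.MORPH_CLOSE,np.ones((3,3)))
print("cork",rect(p,c,3))
w=(im.min(2)>130)&(abs(im[...,0].astype(int)-im[...,2])<40)
b=np.zeros_like(w); b[160:270,365:470]=1; print("tray",rect(p,w&b,6))
for d in cut_out(p,"lid1")[:8]:
    print(round(d["p"],2),d["box"],rect(p,d["region"],17))
# white threshold for lids
b=np.zeros_like(w); b[172:260,158:250]=1
lw=((im.min(2)>185)&b).astype(np.uint8)
n,l,s,cc=cv2.connectedComponentsWithStats(lw)
for i in range(1,n):
    if s[i,4]>100: print("thr",s[i],rect(p,l==i,17))
print(ctrl.tip_extent, im[241,223],im[250,205])
# chute via depth
Z=p["z_map"]; ys,xs=np.mgrid[150:205,285:345]; K=p["camera_matrix"]
d=np.c_[(xs.ravel()-K[0,2])/K[0,0],(ys.ravel()-K[1,2])/K[1,1],np.ones(xs.size)]*Z[150:205,285:345].reshape(-1,1)
W=(d-p["t"])@np.array(p["R"]); s=(W[:,2]>72)&(W[:,2]<140)
A=np.c_[W[s][:,:2],np.ones(s.sum())]; co=np.linalg.lstsq(A,W[s][:,2],rcond=None)[0]
print("chute plane",co,"slope",np.degrees(np.arctan(np.hypot(*co[:2]))),"dir",np.degrees(np.arctan2(co[1],co[0])))
w=sensors.sense(); c=capture("wrist"); cv2.imwrite("pics/w0.png",c["color"]); print(c["camera_matrix"],-np.array(c["R"]).T@c["t"],w["eef_pos"])
E
```

```text
cork (498.3, -17.5, 304.1, 172.9, 7.2)
tray (504.8, -287.7, 224.3, 214.1, 1.8)
0.87 [159.7, 225.8, 185.8, 243.4] (452.9, 390.7, 54.0, 49.3, -11.6)
0.87 [163.4, 183.7, 183.5, 203.0] (567.9, 396.6, 51.2, 54.4, 6.1)
0.87 [266.5, 105.3, 291.3, 132.9] (778.0, 101.9, 52.9, 52.9, -38.2)
0.78 [215.2, 229.2, 234.7, 250.0] (435.0, 246.1, 52.2, 49.4, -0.4)
0.7 [166.8, 127.5, 189.8, 146.6] (720.1, 375.4, 51.5, 53.0, 1.2)
0.69 [219.3, 175.3, 240.2, 196.3] (585.8, 241.9, 50.3, 48.2, -8.9)
0.59 [205.5, 131.3, 227.7, 152.5] (703.8, 273.6, 53.8, 51.1, 34.1)
0.57 [178.0, 281.5, 195.6, 304.2] (295.6, 345.3, 51.2, 51.6, 1.0)
thr [216 175  21  21 319] (586.9, 244.1, 50.0, 50.5, -9.8)
thr [161 182  19  20 319] (569.5, 399.6, 49.8, 49.4, 5.5)
thr [161 223  21  22 327] (452.9, 393.7, 48.8, 50.6, -13.0)
thr [215 230  19  21 344] (435.4, 247.7, 50.3, 52.1, -4.7)
17.0 [232 222 221] [174 172 174]
chute plane [ 8.80301538e-01  1.07568441e-01 -4.14506963e+02] slope 41.56819443139746 dir 6.966719614548166
[[309.70691629   0.         311.60298383]
 [  0.         309.70691629 197.30984268]
 [  0.           0.           1.        ]] [ 257.16061732 -462.1303863   373.845783  ] [ 194.13143474 -487.79207175  248.30837922]
```

View pics/w0.png

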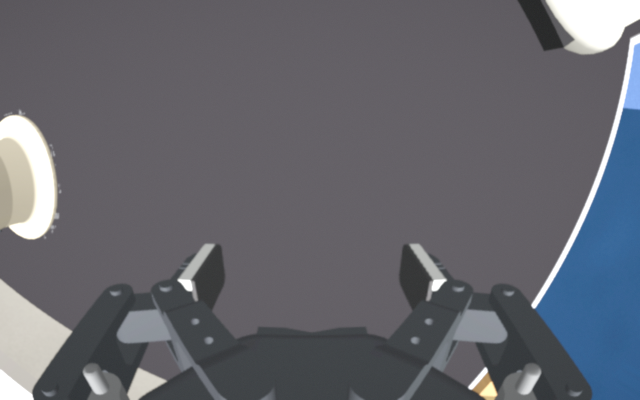

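```bash
python3 -m jog '[[[10,37,0],[0,0,-3],0],[[20,75,0],[0,0,-6],0],[[30,112,0],[0,0,-9],0],[[40,150,0],[0,0,-12],0],[[50,187,0],[0,0,-15],0],[[60,225,0],[0,0,-18],0],[[68,260,0],[0,0,-21],0],[[72,275,0],[0,0,-24.7],0]]' 60
python3 -m jog '[[[9,37,0],[0,0,0],0],[[18,75,0],[0,0,0],0],[[27,112,0],[0,0,0],0],[[36,150,0],[0,0,0],0],[[45,187,0],[0,0,0],0],[[54,225,0],[0,0,0],0],[[60,250,-10],[0,0,0],0],[[60,260,-10],[0,0,0],0]]'
python3 -m jog '[[[10,35,-15],[0,0,0],0],[[20,70,-30],[0,0,0],0],[[30,105,-45],[0,0,0],0],[[40,140,-60],[0,0,0],0],[[49,175,-75],[0,0,0],0],[[49,200,-88],[0,0,0],0],[[49,200,-88],[0,0,0],0],[[49,200,-88],[0,0,0],0]]'
cat > look.py <<'E'
from h import *
import sys
z=float(sys.argv[1]); name=sys.argv[2]
p=capture("wrist"); im=p["color"]; cv2.imwrite(f"pics/{name}.png",im)
s=sensors.sense(); print("tcp",np.round(s["eef_pos"],1),"width",round(s["grip_width"],3))
for d in cut_out(p,"lid1"):
    if d["p"]>.3: print(round(d["p"],2),np.round(d["box"]),rect(p,d["region"],z,True))
E
python3 look.py 17 w1
```

```text
time_s: 2.22
eef_pos: [266.3, -209.5, 248.4]
ee_rot: [-0.0, 1.0, -0.027, 0.0]
force: [0.5, -0.5, -0.2]
grip_width: 0.998
time_s: 2.88
eef_pos: [325.9, 50.0, 237.4]
ee_rot: [-0.0, 1.0, -0.024, -0.0]
force: [0.2, -0.1, 0.5]
grip_width: 1.001
time_s: 3.55
eef_pos: [374.6, 247.8, 149.6]
ee_rot: [0.0, 1.0, -0.025, -0.001]
force: [0.7, 0.2, -0.6]
grip_width: 1.002
tcp [375.  247.1 150.3] width 1.0
0.9 [278.  90. 339. 151.] (436.8, 248.6, 50.4, 51.1, -4.3)
0.71 [186. 247. 246. 299.] (299.5, 328.9, 22.6, 58.0, -11.3)
0.63 [113.   1. 170.  32.] (552.1, 399.2, 65.7, 34.2, -16.0)
```

View pics/w1.png

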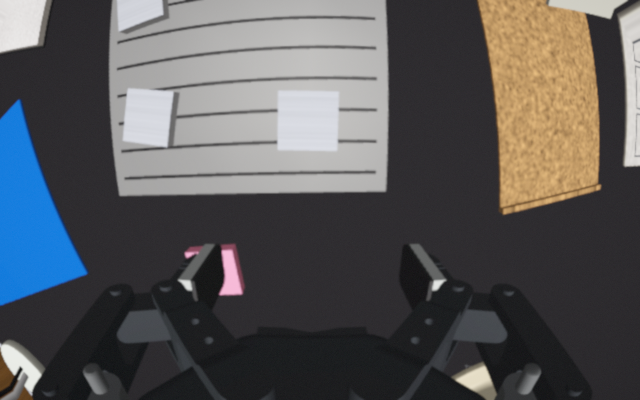

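```bash
python3 -m jog '[[[31,1,-15],[0,0,-1.5],0],[[62,1.5,-45],[0,0,-1.5],0],[[62,1.5,-80],[0,0,-1.5],0],[[62,1.5,-105],[0,0,-1.5],0],[[62,1.5,-118],[0,0,-1.5],0],[[62,1.5,-126],[0,0,-1.5],0],[[62,1.5,-126],[0,0,-1.5],0],[[62,1.5,-126],[0,0,-1.5],0]]'
python3 -m jog '[[[0,0,0],[0,0,0],0.2],[[0,0,0],[0,0,0],0.6],[[0,0,0],[0,0,0],1],[[0,0,0],[0,0,0],1],[[0,0,0],[0,0,0],1],[[0,0,0],[0,0,0],1],[[0,0,0],[0,0,0],1],[[0,0,0],[0,0,0],1]]' 50
python3 -m jog '[[[0,0,15],[0,0,0],1],[[0,0,40],[0,0,0],1],[[0,0,70],[0,0,0],1],[[0,0,100],[0,0,0],1],[[0,0,130],[0,0,0],1],[[0,0,150],[0,0,0],1],[[0,0,150],[0,0,0],1],[[0,0,150],[0,0,0],1]]'
python3 look.py 17 w2
```

```text
time_s: 4.32
eef_pos: [437.8, 248.4, 25.3]
ee_rot: [-0.0, 0.999, -0.04, 0.001]
force: [-0.2, -0.3, -0.2]
grip_width: 1.003
time_s: 4.98
eef_pos: [437.6, 248.8, 25.5]
ee_rot: [-0.0, 0.999, -0.039, 0.001]
force: [-1.5, -1.5, 9.1]
grip_width: 0.567
time_s: 5.65
eef_pos: [437.3, 248.8, 175.1]
ee_rot: [-0.0, 0.999, -0.039, 0.001]
force: [-0.7, 0.2, -0.7]
grip_width: 0.564
tcp [436.8 248.6 173.9] width 0.563
0.98 [146. 159. 195. 209.] (455.1, 391.7, 54.9, 52.8, -12.2)
0.87 [126.  43. 179. 101.] (569.0, 397.7, 52.3, 55.4, 6.2)
0.72 [273.   0. 331.  54.] (586.5, 245.2, 50.5, 52.9, -10.2)
0.63 [255. 308. 263. 330.] (289.7, 323.8, 7.0, 29.8, -9.3)
0.57 [257. 202. 365. 302.] (364.3, 255.5, 107.3, 115.8, -4.9)
```

View pics/w2.png

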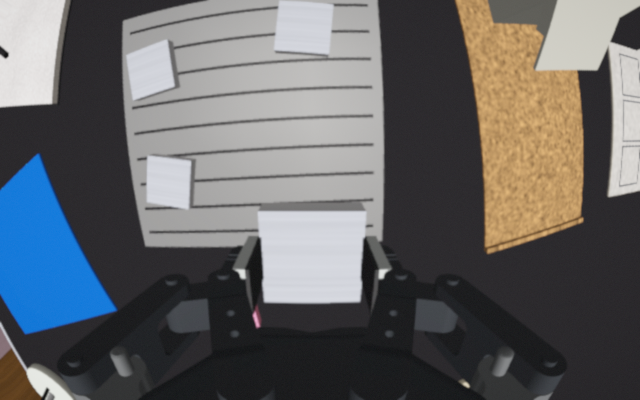

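```bash
cat > d.py <<'E'
from h import *
import sys
a=[float(v) for v in sys.argv[1:]]
R=rot(*a[3:5]); print(*delta(a[:3],R))
E
python3 d.py 513.5 -15.5 174.6 7.1 42
```

```text
[  76.9 -264.1    1.3] [  1.  -42.2  11.1]
```

```bash
python3 -m jog '[[[8,-33,20],[0,-6,1.6],1],[[18,-70,25],[0.2,-12,3.2],1],[[29,-105,25],[0.4,-18,4.8],1],[[40,-140,25],[0.6,-24,6.4],1],[[50,-175,20],[0.7,-30,8],1],[[62,-210,15],[0.9,-36,9.5],1],[[72,-245,8],[1,-42.2,11.1],1],[[77,-264,1],[1,-42.2,11.1],1]]'
python3 -m jog '[[[0,0,0],[0,0,0],1],[[13,1.6,-15],[0,0,0],1],[[26,3.3,-30],[0,0,0],1],[[37,4.6,-41],[0,0,0],1],[[43,5.3,-48],[0,0,0],1],[[43,5.3,-48],[0,0,0],1],[[43,5.3,-48],[0,0,0],1],[[43,5.3,-48],[0,0,0],1]]'
python3 - <<'E'
from h import *
p=capture("scene"); a=cv2.resize(p["color"][150:270,240:400],None,fx=3,fy=3)
q=capture("wrist")["color"]; cv2.imwrite("pics/r1.png",np.vstack([cv2.resize(a,(480,300)),cv2.resize(q,(480,300))]))
s=sensors.sense();print(s["eef_pos"],s["force"],s["grip_width"])
E
python3 d.py 566.6 -8.9 115.2 7.1 42
```

```text
time_s: 6.42
eef_pos: [498.9, 45.8, 185.3]
ee_rot: [-0.035, 0.949, 0.052, 0.309]
force: [0.1, 0.9, -0.1]
grip_width: 0.567
time_s: 7.08
eef_pos: [542.0, 52.9, 138.7]
ee_rot: [-0.036, 0.949, 0.052, 0.309]
force: [-0.1, -0.1, -0.8]
grip_width: 0.563
[542.13194043  52.64806669 139.12839277] [ 0.54312449 -0.34451518 -0.69961913] 0.5601694374735499
[ 24.5 -61.5 -23.9] [-1.3 -5.9  0.1]
```

View pics/r1.png

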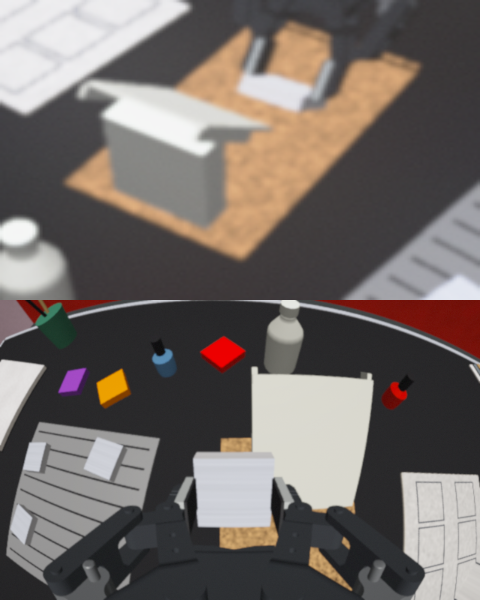

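```bash
python3 -m jog '[[[-20,0,20],[0,0,0],1],[[-30,0,33],[-0.3,-1.5,0],1],[[-25,-15,30],[-0.6,-3,0],1],[[-18,-30,23],[-1,-4.5,0],1],[[-9,-50,15],[-1.3,-5.9,0.1],1],[[-8.7,-65.7,13.3],[-1.3,-5.9,0.1],1],[[-8.7,-65.7,13.3],[-1.3,-5.9,0.1],1],[[-8.7,-65.7,13.3],[-1.3,-5.9,0.1],1]]'
python3 d.py 566.6 -8.9 115.2 7.1 42
```

```text
time_s: 7.85
eef_pos: [533.5, -13.6, 152.1]
ee_rot: [-0.022, 0.932, 0.058, 0.357]
force: [-0.1, 0.3, -0.6]
grip_width: 0.564
[ 33.1   4.7 -36.9] [ 0.  -0.1  0. ]
```

```bash
python3 -m jog '[[[12,1.7,-13],[0,0,0],1],[[22,3,-24],[0,0,0],1],[[27,3.8,-30],[0,0,0],1],[[30,4.2,-33],[0,0,0],1],[[31.5,4.5,-35],[0,0,0],1],[[33.1,4.7,-36.9],[0,0,0],1],[[33.1,4.7,-36.9],[0,0,0],1],[[33.1,4.7,-36.9],[0,0,0],1]]'
python3 - <<'E'
from h import *
p=capture("scene"); a=cv2.resize(p["color"][150:270,240:400],None,fx=3,fy=3)
q=capture("wrist")["color"]; cv2.imwrite("pics/r2.png",np.vstack([cv2.resize(a,(480,300)),cv2.resize(q,(480,300))]))
E
```

```text
time_s: 8.52
eef_pos: [566.7, -8.4, 115.4]
ee_rot: [-0.022, 0.932, 0.058, 0.357]
force: [0.3, -0.4, -0.7]
grip_width: 0.566
```

View pics/r2.png

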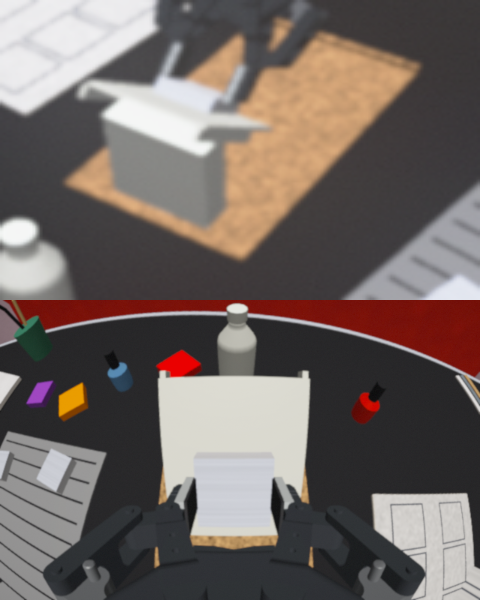

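```bash
python3 -m jog '[[[0.7,0,-0.7],[0,0,0],1],[[1.3,0.1,-1.5],[0,0,0],1],[[1.3,0.1,-1.5],[0,0,0],1],[[1.3,0.1,-1.5],[0,0,0],1],[[1.3,0.1,-1.5],[0,0,0],1],[[1.3,0.1,-1.5],[0,0,0],1],[[1.3,0.1,-1.5],[0,0,0],1],[[1.3,0.1,-1.5],[0,0,0],1]]'
python3 -m jog '[[[0.7,0,-0.7],[0,0,0],1],[[1.3,0.1,-1.5],[0,0,0],1],[[1.3,0.1,-1.5],[0,0,0],1],[[1.3,0.1,-1.5],[0,0,0],1],[[1.3,0.1,-1.5],[0,0,0],1],[[1.3,0.1,-1.5],[0,0,0],1],[[1.3,0.1,-1.5],[0,0,0],1],[[1.3,0.1,-1.5],[0,0,0],1]]'
```

```text
time_s: 9.28
eef_pos: [568.1, -8.5, 113.6]
ee_rot: [-0.022, 0.932, 0.058, 0.357]
force: [-1.7, -0.4, 1.5]
grip_width: 0.563
time_s: 9.95
eef_pos: [568.3, -8.4, 113.4]
ee_rot: [-0.021, 0.932, 0.058, 0.358]
force: [-38.3, -4.6, 33.8]
grip_width: 0.563
```

```bash
python3 -m jog '[[[-1.3,-0.1,1.5],[0,0,0],1],[[-1.6,-0.1,1.8],[0,0,0],1],[[-1.6,-0.1,1.8],[0,0,0],0],[[-1.6,-0.1,1.8],[0,0,0],0],[[-1.6,-0.1,1.8],[0,0,0],0],[[-1.6,-0.1,1.8],[0,0,0],0],[[-1.6,-0.1,1.8],[0,0,0],0],[[-1.6,-0.1,1.8],[0,0,0],0]]'
python3 -m jog '[[[-10,-1,12],[0,0,0],0],[[-20,-2,25],[0,0,0],0],[[-33,-4,40],[0,0,0],0],[[-50,-5,60],[0,0,0],0],[[-70,-6,85],[0,0,0],0],[[-90,-6,105],[0,0,0],0],[[-110,-6,115],[0,0,0],0],[[-130,-6,120],[0,0,0],0]]'
python3 - <<'E'
from h import *
p=capture("scene"); a=cv2.resize(p["color"][150:270,240:400],None,fx=3,fy=3)
q=capture("wrist"); cv2.imwrite("pics/r3.png",np.vstack([cv2.resize(a,(480,300)),cv2.resize(q["color"],(480,300))]))
for d in cut_out(q,"lid1"): print(round(d["p"],2),d["box"],rect(q,d["region"],17,True))
E
```

```text
time_s: 10.62
eef_pos: [567.8, -8.4, 113.7]
ee_rot: [-0.022, 0.932, 0.058, 0.357]
force: [0.2, -0.3, 0.7]
grip_width: 1.0
time_s: 11.28
eef_pos: [437.1, -14.4, 235.3]
ee_rot: [-0.021, 0.932, 0.059, 0.358]
force: [-0.2, -0.7, 0.6]
grip_width: 0.996
0.92 [248.1, 71.3, 291.7, 106.8] (771.5, 102.0, 62.7, 57.6, -37.6)
0.82 [42.1, 222.9, 72.6, 261.7] (453.5, 387.7, 66.5, 51.6, -14.1)
0.81 [149.0, 100.9, 179.4, 129.6] (700.5, 269.9, 65.2, 51.5, 35.1)
0.8 [108.7, 94.0, 139.3, 122.5] (713.1, 372.0, 64.1, 64.1, 5.4)
0.76 [133.4, 157.9, 172.6, 195.8] (584.7, 239.9, 60.8, 55.7, -10.0)
0.73 [75.7, 146.4, 112.3, 175.6] (599.0, 376.6, 57.8, 66.9, 5.2)
0.62 [298.8, 265.9, 343.6, 307.7] (465.5, -21.6, 51.3, 52.2, 6.9)
0.56 [36.4, 323.1, 68.5, 365.8] (298.6, 341.7, 54.5, 61.4, 1.7)
```

View pics/r3.png

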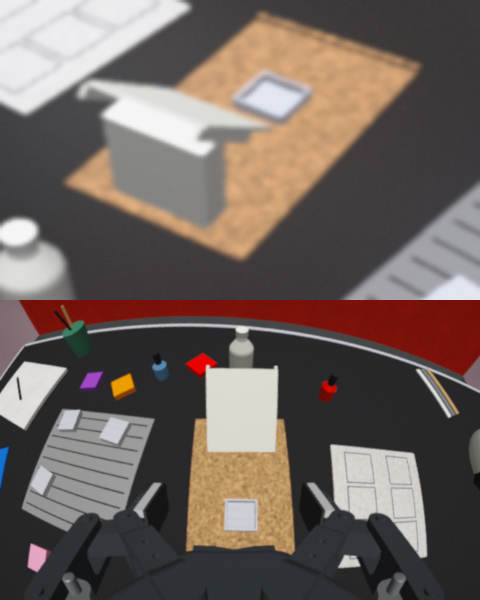

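```bash
python3 d.py 465.5 -21.6 100 7 0
```

```text
[  28.1   -6.9 -134.5] [-5.1 41.7 -0.1]
```

```bash
python3 -m jog '[[[4,-1,-10],[-0.7,6,0],0],[[8,-2,-20],[-1.5,12,0],0],[[12,-3,-30],[-2.2,18,0],0],[[16,-4,-40],[-3,24,0],0],[[20,-5,-50],[-3.7,30,0],0],[[24,-6,-60],[-4.4,36,0],0],[[28,-7,-70],[-5.1,41.7,0],0],[[28,-7,-80],[-5.1,41.7,0],0]]'
python3 d.py 465.5 -21.6 22 7 0; python3 look.py 17 w3
```

```text
time_s: 12.1
eef_pos: [468.3, -21.3, 152.3]
ee_rot: [-0.001, 0.998, 0.063, -0.003]
force: [1.5, 0.6, -0.1]
grip_width: 1.002
[  -2.8   -0.3 -130.3] [-0.1 -0.3 -0.2]
tcp [466.6 -20.8 150.3] width 0.996
0.82 [286. 164. 342. 221.] (467.5, -21.0, 51.6, 51.0, 7.1)
0.77 [  0. 145.  19. 189.] (453.1, 371.6, 45.1, 59.4, -9.7)
0.64 [ 0. 31. 22. 74.] (602.2, 371.1, 55.6, 60.6, 7.1)
0.62 [ 25. 254.  57. 298.] (305.1, 337.7, 57.2, 69.0, 4.2)
0.56 [ 54.  27. 102.  76.] (587.5, 239.0, 62.8, 51.0, -10.6)
```

```bash
python3 -m jog '[[[1,0,-30],[0,0,0],0],[[1,0,-60],[0,0,0],0],[[1,0,-90],[0,0,0],0],[[1,0,-115],[0,0,0],0],[[1,0,-124],[0,0,0],0],[[1,0,-128],[0,0,0],0],[[1,0,-128],[0,0,0],0],[[1,0,-128],[0,0,0],0]]'
python3 -m jog '[[[0,0,0],[0,0,0],0.2],[[0,0,0],[0,0,0],0.6],[[0,0,0],[0,0,0],1],[[0,0,0],[0,0,0],1],[[0,0,0],[0,0,0],1],[[0,0,0],[0,0,0],1],[[0,0,0],[0,0,0],1],[[0,0,0],[0,0,0],1]]' 50
python3 -m jog '[[[0,0,15],[0,0,0],1],[[0,0,40],[0,0,0],1],[[0,0,70],[0,0,0],1],[[0,-30,90],[0,0,-5],1],[[10,-60,90],[0,0,-5],1],[[20,-95,90],[0,0,-5],1],[[30,-130,90],[0,0,-5],1],[[40,-160,90],[0,0,-5],1]]'
python3 d.py 574.4 -335.6 60 1.8 0
```

```text
time_s: 12.87
eef_pos: [467.5, -21.6, 27.0]
ee_rot: [-0.0, 0.998, 0.062, 0.0]
force: [0.1, 0.3, 0.1]
grip_width: 0.999
time_s: 13.53
eef_pos: [467.2, -21.5, 26.8]
ee_rot: [-0.001, 0.998, 0.062, -0.0]
force: [-2.0, 0.3, 9.7]
grip_width: 0.56
time_s: 14.2
eef_pos: [507.0, -183.7, 116.3]
ee_rot: [-0.001, 1.0, 0.018, -0.0]
force: [-0.5, -0.0, 0.0]
grip_width: 0.562
[  67.4 -151.9  -56.3] [-0.1 -0.  -0.3]
```

```bash
python3 -m jog '[[[15,-34,0],[0,0,-0.3],1],[[30,-68,0],[0,0,-0.3],1],[[45,-102,0],[0,0,-0.3],1],[[58,-135,-10],[0,0,-0.3],1],[[67.4,-152,-30],[0,0,-0.3],1],[[67.4,-152,-55],[0,0,-0.3],1],[[67.4,-152,-70],[0,0,-0.3],1],[[67.4,-152,-70],[0,0,-0.3],1]]'
python3 d.py 574.4 -335.6 30.5 1.8 0
```

```text
time_s: 14.87
eef_pos: [572.5, -332.5, 42.0]
ee_rot: [-0.003, 1.0, 0.016, -0.003]
force: [-0.6, -0.4, -0.5]
grip_width: 0.56
[  1.9  -3.1 -11.5] [-0.3 -0.4  0. ]
```

```bash
python3 -m jog '[[[0,0,0],[0,0,0],1],[[0,0,-5],[0,0,0],1],[[0,0,-10],[0,0,0],1],[[0,0,-13],[0,0,0],1],[[0,0,-13],[0,0,0],1],[[0,0,-13],[0,0,0],1],[[0,0,-13],[0,0,0],1],[[0,0,-13],[0,0,0],1]]'
python3 d.py 574.4 -335.6 30.5 1.8 0
```

```text
time_s: 15.53
eef_pos: [574.3, -333.5, 33.1]
ee_rot: [-0.001, 1.0, 0.016, -0.0]
force: [-0.6, 0.7, 0.3]
grip_width: 0.561
[ 0.1 -2.1 -2.6] [-0.1 -0.1 -0. ]
```

Lower, release, rise and look back at the tray.

```bash
python3 -m jog '[[[0,-2,-1],[0,0,0],1],[[0,-2,-2.3],[0,0,0],1],[[0,-2,-2.3],[0,0,0],1],[[0,-2,-2.3],[0,0,0],1],[[0,-2,-2.3],[0,0,0],0.3],[[0,-2,-2.3],[0,0,0],0],[[0,-2,-2.3],[0,0,0],0],[[0,-2,-2.3],[0,0,0],0]]'
python3 -m jog '[[[0,0,15],[0,0,0],0],[[0,0,40],[0,0,0],0],[[-15,15,75],[0,0,0],0],[[-40,20,105],[0,0,0],0],[[-70,30,130],[0,0,0],0],[[-100,45,150],[0,0,0],0],[[-120,50,160],[0,0,0],0],[[-120,50,160],[0,0,0],0]]'
cat > tray.py <<'E'
from h import *
import sys
p=capture("wrist"); im=p["color"]; cv2.imwrite(f"pics/{sys.argv[1]}.png",im); s=sensors.sense()
b=s["eef_pos"]; print("tcp",np.round(b,1))
for d in place_of(p,"square0"):
    r,c=d["centre"]
    if d["p"]>.3: print("sq",round(d["p"],2),np.round(worldmany(p,[[c,r]],6,True)[0],1))
for d in cut_out(p,"lid1"):
    if d["p"]>.3: print("lid",round(d["p"],2),rect(p,d["region"],20,True))
for d in cut_out(p,"tray"):
    if d["p"]>.3: print("tray",round(d["p"],2),np.round(d["box"]),rect(p,d["region"],6,True))
E
python3 tray.py t1
```

```text
time_s: 16.2
eef_pos: [574.2, -335.4, 30.6]
ee_rot: [-0.001, 1.0, 0.016, -0.001]
force: [-0.7, -0.2, -1.1]
grip_width: 0.998
time_s: 16.87
eef_pos: [452.3, -285.0, 193.5]
ee_rot: [0.001, 1.0, 0.016, 0.0]
force: [-0.3, -0.2, 0.7]
grip_width: 1.0
tcp [ 453.5 -285.4  192.2]
sq 0.82 [ 440.4 -338.5    6. ]
sq 0.67 [ 502.  -234.9    6. ]
sq 0.65 [ 573.5 -230.3    6. ]
sq 0.61 [ 508.3 -339.7    6. ]
sq 0.6 [ 438.6 -240.3    6. ]
sq 0.53 [550.3 -16.    6. ]
lid 0.94 (572.1, -334.7, 50.3, 50.4, -0.3)
lid 0.73 (506.5, -286.4, 213.4, 204.6, 1.8)
tray 0.82 [212.  20. 417. 236.] (506.3, -286.5, 224.1, 213.9, 1.9)
tray 0.52 [  0.   2. 172. 254.] (553.7, 50.3, 427.9, 296.5, 7.4)
```

View pics/t1.png

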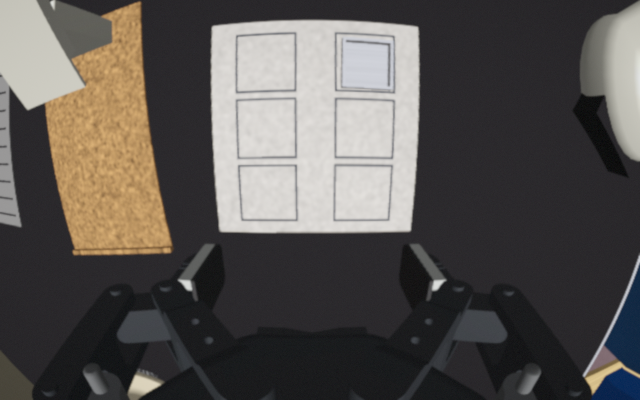

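```bash
python3 -m jog '[[[-8,38,10],[0,0,0],0],[[-16,77,10],[0,0,0],0],[[-22,115,10],[0,0,0],0],[[-24,155,10],[0,0,0],0],[[-24,195,10],[0,0,0],0],[[-20,235,10],[0,0,0],0],[[-10,275,10],[0,0,0],0],[[0,310,10],[0,0,0],0]]'
python3 -m jog '[[[8,38,0],[0,0,-2],0],[[16,77,0],[0,0,-4],0],[[24,115,0],[0,0,-6],0],[[32,155,0],[0,0,-8],0],[[40,195,0],[0,0,-10],0],[[48,235,0],[0,0,-12],0],[[56,270,0],[0,0,-12],0],[[60,270,0],[0,0,-12],0]]'
python3 -m jog '[[[0,0,0],[0,0,0],0],[[0,0,0],[0,0,0],0],[[0,0,0],[0,0,0],0],[[0,0,0],[0,0,0],0],[[0,0,0],[0,0,0],0],[[0,0,0],[0,0,0],0],[[0,0,0],[0,0,0],0],[[0,0,0],[0,0,0],0]]'
python3 look.py 17 w4
```

```text
time_s: 17.73
eef_pos: [454.5, 27.1, 200.0]
ee_rot: [-0.001, 1.0, 0.016, -0.001]
force: [0.1, -0.3, 0.2]
grip_width: 0.999
time_s: 18.4
eef_pos: [514.0, 300.3, 198.7]
ee_rot: [-0.001, 0.996, -0.086, -0.001]
force: [-0.2, 0.6, 0.3]
grip_width: 1.002
time_s: 19.07
eef_pos: [514.1, 294.4, 200.6]
ee_rot: [-0.001, 0.996, -0.089, -0.001]
force: [-0.1, 0.1, -0.4]
grip_width: 1.0
tcp [514.2 294.4 200.6] width 0.994
0.93 [175.   0. 227.  39.] (716.2, 378.8, 48.9, 52.6, 4.3)
0.89 [179.  83. 243. 143.] (602.5, 382.0, 51.4, 55.0, 6.4)
0.85 [262.   2. 328.  29.] (685.2, 282.3, 65.3, 32.9, -11.7)
0.78 [209. 226. 261. 270.] (456.4, 393.1, 52.7, 55.9, -12.2)
0.71 [320.  75. 373. 122.] (587.9, 245.3, 50.2, 50.3, -9.5)
0.51 [294. 322. 317. 334.] (328.6, 338.9, 29.0, 13.4, -1.3)
```

```bash
python3 -m jog '[[[25,-17,-20],[0,0,0.5],0],[[50,-34,-45],[0,0,0.5],0],[[73,-49,-70],[0,0,0.5],0],[[73,-49,-105],[0,0,0.5],0],[[73,-49,-135],[0,0,0.5],0],[[73,-49,-150],[0,0,0.5],0],[[73,-49,-150],[0,0,0.5],0],[[73,-49,-150],[0,0,0.5],0]]'
python3 d.py 587.5 245.3 24 -9.7 0
```

```text
time_s: 19.83
eef_pos: [587.1, 245.6, 50.5]
ee_rot: [-0.001, 0.996, -0.084, -0.001]
force: [-0.3, -0.3, 0.8]
grip_width: 0.999
[  0.4  -0.3 -26.5] [-0.1 -0.1 -0. ]
```

```bash
python3 -m jog '[[[0,0,-12],[0,0,0],0],[[0,0,-22],[0,0,0],0],[[0,0,-27],[0,0,0],0],[[0,0,-27],[0,0,0],0],[[0,0,-27],[0,0,0],0],[[0,0,-27],[0,0,0],0.5],[[0,0,-27],[0,0,0],1],[[0,0,-27],[0,0,0],1]]' 50
python3 -m jog '[[[0,0,0],[0,0,0],1],[[0,0,0],[0,0,0],1],[[0,0,0],[0,0,0],1],[[0,0,0],[0,0,0],1],[[0,0,5],[0,0,0],1],[[0,0,30],[0,0,0],1],[[0,0,70],[0,0,0],1],[[0,0,110],[0,0,0],1]]'
python3 -m jog '[[[-15,0,40],[0,0,0],1],[[-30,0,65],[0,0,0],1],[[-40,-30,70],[0,0,0],1],[[-50,-60,70],[0,0,0],1],[[-60,-95,70],[0,0,0],1],[[-70,-130,70],[0,0,0],1],[[-75,-165,70],[0,0,0],1],[[-75,-165,70],[0,0,0],1]]'
python3 d.py 513.5 -15.5 174.6 7.1 42
```

```text
time_s: 20.5
eef_pos: [587.3, 245.6, 23.9]
ee_rot: [-0.001, 0.996, -0.084, -0.0]
force: [-0.2, 0.0, 1.5]
grip_width: 0.6
time_s: 21.17
eef_pos: [586.3, 245.4, 134.0]
ee_rot: [-0.0, 0.996, -0.084, -0.002]
force: [1.0, 0.3, 0.9]
grip_width: 0.568
time_s: 21.83
eef_pos: [511.3, 76.1, 203.7]
ee_rot: [-0.0, 0.996, -0.086, -0.001]
force: [-0.5, -0.6, -0.9]
grip_width: 0.565
[  2.2 -91.6 -29.1] [ -1.1 -42.2  16.2]
```

```bash
python3 -m jog '[[[0,-10,0],[-0.1,-5,2],1],[[0,-20,0],[-0.2,-10,4],1],[[1,-32,-5],[-0.4,-15,6],1],[[1,-44,-10],[-0.5,-20,8],1],[[1,-56,-15],[-0.6,-25,10],1],[[2,-68,-20],[-0.8,-30,12],1],[[2,-80,-25],[-0.9,-35,14],1],[[2,-91.6,-29],[-1.1,-42.2,16.2],1]]'
python3 -m jog '[[[0,0,0],[0,0,0],1],[[0,0,0],[0,0,0],1],[[0,0,0],[0,0,0],1],[[0,0,0],[0,0,0],1],[[0,0,0],[0,0,0],1],[[0,0,0],[0,0,0],1],[[0,0,0],[0,0,0],1],[[0,0,0],[0,0,0],1]]'
python3 d.py 568 -8.4 113.7 7.1 42
```

```text
time_s: 22.5
eef_pos: [514.2, 2.5, 177.7]
ee_rot: [-0.027, 0.952, 0.044, 0.302]
force: [0.4, 0.9, -0.7]
grip_width: 0.57
time_s: 23.17
eef_pos: [514.8, 3.1, 177.9]
ee_rot: [-0.027, 0.952, 0.044, 0.301]
force: [0.7, 0.1, -0.2]
grip_width: 0.568
[ 53.2 -11.5 -64.2] [-0.7 -7.   1.3]
```

```bash
python3 -m jog '[[[0,-9,0],[-0.3,-3.5,0.6],1],[[0,-18,0],[-0.7,-7,1.3],1],[[0,-18,0],[-0.7,-7,1.3],1],[[13,-16,-15],[-0.7,-7,1.3],1],[[26,-15,-30],[-0.7,-7,1.3],1],[[39,-13,-47],[-0.7,-7,1.3],1],[[48,-12,-58],[-0.7,-7,1.3],1],[[51,-11.5,-61.8],[-0.7,-7,1.3],1]]'
python3 -m jog '[[[0,0,0],[0,0,0],1],[[0,0,0],[0,0,0],1],[[1,0,-1.1],[0,0,0],1],[[2,0.2,-2.2],[0,0,0],1],[[2,0.2,-2.2],[0,0,0],1],[[2,0.2,-2.2],[0,0,0],1],[[2,0.2,-2.2],[0,0,0],1],[[2,0.2,-2.2],[0,0,0],1]]'
python3 d.py 568 -8.4 113.7 7.1 42
```

```text
time_s: 23.83
eef_pos: [566.1, -8.3, 114.3]
ee_rot: [-0.022, 0.932, 0.058, 0.357]
force: [-0.1, -1.1, 0.2]
grip_width: 0.571
time_s: 24.5
eef_pos: [567.7, -8.3, 114.0]
ee_rot: [-0.022, 0.932, 0.058, 0.358]
force: [-1.0, 0.2, 1.1]
grip_width: 0.563
[ 0.3 -0.1 -0.3] [0.  0.1 0. ]
```

```bash
python3 -m jog '[[[0.4,0,-0.5],[0,0,0],1],[[0.4,0,-0.5],[0,0,0],0],[[0.4,0,-0.5],[0,0,0],0],[[0.4,0,-0.5],[0,0,0],0],[[0.4,0,-0.5],[0,0,0],0],[[0.4,0,-0.5],[0,0,0],0],[[0.4,0,-0.5],[0,0,0],0],[[0.4,0,-0.5],[0,0,0],0]]'
python3 -m jog '[[[-10,-1,12],[0,0,0],0],[[-20,-2,25],[0,0,0],0],[[-33,-4,40],[0,0,0],0],[[-50,-5,60],[0,4,0],0],[[-70,-6,70],[-1,10,0],0],[[-85,-8,70],[-1.5,16,0],0],[[-100,-10,70],[-2.2,22,0],0],[[-103,-12,70],[-3,28,0],0]]'
python3 -m jog '[[[0,0,-5],[-0.3,3,0],0],[[0,0,-10],[-1,7,0],0],[[0,0,-15],[-1.5,11,0],0],[[0,0,-20],[-2.1,14,0],0],[[0,0,-25],[-2.1,14,0],0],[[0,0,-25],[-2.1,14,0],0],[[0,0,-25],[-2.1,14,0],0],[[0,0,-25],[-2.1,14,0],0]]'
python3 look.py 17 w5; python3 d.py 465 -21 26 7 0
```

```text
time_s: 25.17
eef_pos: [568.1, -8.3, 113.4]
ee_rot: [-0.022, 0.932, 0.058, 0.358]
force: [-0.3, -0.6, -0.5]
grip_width: 0.998
time_s: 25.83
eef_pos: [462.3, -21.1, 184.0]
ee_rot: [-0.015, 0.984, 0.06, 0.168]
force: [-0.3, 0.4, -0.1]
grip_width: 0.999
time_s: 26.5
eef_pos: [464.9, -20.3, 158.5]
ee_rot: [-0.006, 0.997, 0.062, 0.05]
force: [-0.5, 0.0, -0.2]
grip_width: 1.001
tcp [464.9 -20.4 158.7] width 1.0
0.94 [  0. 152.  26. 195.] (455.4, 385.8, 67.6, 56.2, -13.0)
0.86 [ 7. 42. 40. 84.] (601.8, 374.1, 53.8, 65.0, 5.9)
0.63 [568. 126. 599. 171.] (572.9, -331.4, 52.6, 66.5, 0.9)
0.63 [222.   0. 406. 314.] (507.7, -14.9, 308.4, 164.3, 7.1)
0.61 [284. 173. 343. 230.] (468.7, -21.7, 51.5, 50.2, 10.6)
0.56 [ 26. 264.  58. 305.] (303.4, 338.0, 56.8, 69.0, 5.4)
[   0.    -0.6 -132.7] [-1.   5.6 -0.1]
```

View pics/w5.png

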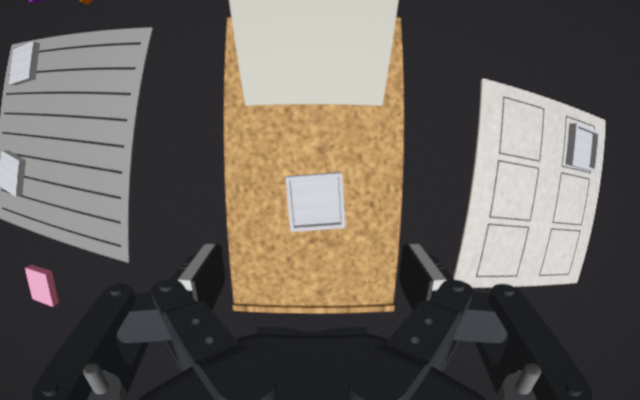

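```bash
python3 -m jog '[[[2,-1,-30],[-0.5,3,2],0],[[3.8,-1.3,-60],[-1,5.6,3.4],0],[[3.8,-1.3,-90],[-1,5.6,3.4],0],[[3.8,-1.3,-115],[-1,5.6,3.4],0],[[3.8,-1.3,-128],[-1,5.6,3.4],0],[[3.8,-1.3,-133],[-1,5.6,3.4],0],[[3.8,-1.3,-133],[-1,5.6,3.4],0],[[3.8,-1.3,-133],[-1,5.6,3.4],0]]'
python3 d.py 468.7 -21.7 25 10.6 0
python3 -m jog '[[[0,0,0],[0,0,0],0.2],[[0,0,0],[0,0,0],0.6],[[0,0,0],[0,0,0],1],[[0,0,0],[0,0,0],1],[[0,0,0],[0,0,0],1],[[0,0,0],[0,0,0],1],[[0,0,0],[0,0,0],1],[[0,0,0],[0,0,0],1]]' 50
python3 -m jog '[[[0,0,15],[0,0,0],1],[[0,0,40],[0,0,0],1],[[0,0,70],[0,0,0],1],[[0,-30,90],[0,0,-3],1],[[0,-60,90],[0,0,-6],1],[[0,-95,90],[0,0,-9],1],[[0,-130,90],[0,0,-9],1],[[0,-160,90],[0,0,-9],1]]'
python3 d.py 439 -339.2 50 1.8 0
```

```text
time_s: 27.27
eef_pos: [469.4, -21.8, 26.2]
ee_rot: [-0.002, 0.996, 0.091, 0.0]
force: [-0.4, 0.4, 1.5]
grip_width: 1.001
[-0.7  0.1 -1.2] [-0.2  0.   0.1]
time_s: 27.93
eef_pos: [469.4, -21.7, 26.5]
ee_rot: [-0.001, 0.996, 0.092, 0.0]
force: [-2.8, -0.6, 9.7]
grip_width: 0.567
time_s: 28.6
eef_pos: [468.7, -183.7, 115.9]
ee_rot: [-0.001, 1.0, 0.013, 0.0]
force: [0.6, -0.1, 0.5]
grip_width: 0.558
[ -29.7 -155.5  -65.9] [-0.2  0.   0.3]
```

```bash
python3 -m jog '[[[-7,-34,0],[0,0,0.3],1],[[-14,-68,0],[0,0,0.3],1],[[-21,-102,0],[0,0,0.3],1],[[-28,-135,-10],[0,0,0.3],1],[[-29.7,-155.5,-30],[0,0,0.3],1],[[-29.7,-155.5,-55],[0,0,0.3],1],[[-29.7,-155.5,-70],[0,0,0.3],1],[[-29.7,-155.5,-70],[0,0,0.3],1]]'
python3 -m jog '[[[0,0,0],[0,0,0],1],[[0,0,-5],[0,0,0],1],[[0,0,-10],[0,0,0],1],[[0,0,-12],[0,0,0],1],[[0,0,-12],[0,0,0],1],[[0,0,-12],[0,0,0],1],[[0,0,-12],[0,0,0],1],[[0,0,-12],[0,0,0],1]]'
python3 d.py 439 -339.2 30.3 1.8 0
```

```text
time_s: 29.27
eef_pos: [437.9, -336.1, 42.6]
ee_rot: [-0.004, 1.0, 0.015, -0.002]
force: [-0.9, 0.1, -1.2]
grip_width: 0.56
time_s: 29.93
eef_pos: [439.4, -337.2, 33.7]
ee_rot: [-0.002, 1.0, 0.016, -0.0]
force: [-0.5, 0.0, -0.9]
grip_width: 0.559
[-0.4 -2.  -3.4] [-0.2 -0.  -0. ]
```

Place it, retreat, and travel to look over L3 and L4.

```bash
python3 -m jog '[[[0,-2,-1],[0,0,0],1],[[0,-2,-3.2],[0,0,0],1],[[0,-2,-3.2],[0,0,0],1],[[0,-2,-3.2],[0,0,0],1],[[0,-2,-3.2],[0,0,0],0.3],[[0,-2,-3.2],[0,0,0],0],[[0,-2,-3.2],[0,0,0],0],[[0,-2,-3.2],[0,0,0],0]]'
python3 -m jog '[[[0,0,15],[0,0,0],0],[[0,0,40],[0,0,0],0],[[0,20,75],[0,0,0],0],[[0,50,105],[0,0,0],0],[[0,85,135],[0,0,0],0],[[0,120,160],[0,0,0],0],[[0,160,170],[0,0,0],0],[[0,200,170],[0,0,0],0]]'
python3 -m jog '[[[5,38,0],[0,0,-1],0],[[10,77,0],[0,0,-2],0],[[15,115,0],[0,0,-3],0],[[20,155,0],[0,0,-4],0],[[25,195,0],[0,0,-5],0],[[30,235,0],[0,0,-6],0],[[35,272,0],[0,0,-7],0],[[35,290,0],[0,0,-8],0]]'
python3 -m jog '[[[2,38,0],[0,0,0],0],[[4,77,0],[0,0,0],0],[[4,115,0],[0,0,0],0],[[4,155,0],[0,0,0],0],[[4,180,0],[0,0,0],0],[[4,180,0],[0,0,0],0],[[4,180,0],[0,0,0],0],[[4,180,0],[0,0,0],0]]'
python3 look.py 17 w6
```

```text
time_s: 30.6
eef_pos: [439.3, -339.1, 30.3]
ee_rot: [-0.002, 1.0, 0.016, -0.0]
force: [-0.1, -0.9, 0.2]
grip_width: 1.0
time_s: 31.27
eef_pos: [439.7, -142.1, 202.7]
ee_rot: [-0.0, 1.0, 0.015, 0.002]
force: [1.2, 1.1, -0.2]
grip_width: 0.998
time_s: 31.93
eef_pos: [474.2, 150.7, 200.2]
ee_rot: [-0.002, 0.999, -0.053, 0.0]
force: [-0.1, -0.4, -0.1]
grip_width: 1.001
time_s: 32.6
eef_pos: [478.2, 326.5, 199.9]
ee_rot: [-0.002, 0.999, -0.054, -0.0]
force: [0.1, 0.3, 0.1]
grip_width: 0.994
tcp [478.4 326.2 200.1] width 1.001
0.97 [212.  41. 274.  98.] (601.8, 383.5, 53.6, 52.8, 6.0)
0.79 [288. 298. 332. 334.] (308.8, 350.8, 47.7, 50.7, 1.6)
0.64 [228. 185. 277. 236.] (455.7, 394.2, 51.4, 55.5, -12.9)
```

```bash
python3 -m jog '[[[33,15,-20],[0,0,3],0],[[66,30,-45],[0,0,6],0],[[98,45,-70],[0,0,9],0],[[123,57,-100],[0,0,12],0],[[123,57,-130],[0,0,12],0],[[123,57,-148],[0,0,12],0],[[123,57,-148],[0,0,12],0],[[123,57,-148],[0,0,12],0]]'
python3 d.py 601.8 383.0 24 6 0
```

```text
time_s: 33.37
eef_pos: [601.4, 383.2, 52.1]
ee_rot: [-0.002, 0.999, 0.05, -0.001]
force: [-0.8, 0.6, 0.9]
grip_width: 0.998
[  0.4  -0.2 -28.1] [-0.2 -0.1  0.3]
```

```bash
python3 -m jog '[[[0,0,-12],[0,0,0],0],[[0,0,-22],[0,0,0],0],[[0,0,-28],[0,0,0],0],[[0,0,-28],[0,0,0],0],[[0,0,-28],[0,0,0],0],[[0,0,-28],[0,0,0],0.5],[[0,0,-28],[0,0,0],1],[[0,0,-28],[0,0,0],1]]' 50
python3 -m jog '[[[0,0,0],[0,0,0],1],[[0,0,0],[0,0,0],1],[[0,0,0],[0,0,0],1],[[0,0,0],[0,0,0],1],[[0,0,5],[0,0,0],1],[[0,0,30],[0,0,0],1],[[0,0,70],[0,0,0],1],[[-10,0,110],[0,0,0],1]]'
python3 -m jog '[[[-15,-25,40],[0,0,0],1],[[-30,-50,65],[0,0,0],1],[[-40,-85,70],[0,0,0],1],[[-50,-120,70],[0,0,0],1],[[-60,-155,70],[0,0,0],1],[[-70,-190,70],[0,0,0],1],[[-75,-225,70],[0,0,0],1],[[-78,-260,70],[0,0,0],1]]'
python3 -m jog '[[[0,-10,0],[0,0,0],1],[[0,-20,0],[0,0,0],1],[[0,-30,0],[0,0,0],1],[[0,-45,0],[0,0,0],1],[[0,-60,0],[0,0,0],1],[[0,-60,0],[0,0,0],1],[[0,-60,0],[0,0,0],1],[[0,-60,0],[0,0,0],1]]'
python3 d.py 513.5 -15.5 174.6 7.1 42
```

```text
time_s: 34.03
eef_pos: [601.4, 384.2, 24.6]
ee_rot: [-0.002, 0.999, 0.051, 0.0]
force: [-0.4, -0.1, 0.2]
grip_width: 0.604
time_s: 34.7
eef_pos: [591.4, 383.3, 134.0]
ee_rot: [-0.001, 0.999, 0.05, -0.002]
force: [-0.1, 0.2, 0.3]
grip_width: 0.564
time_s: 35.37
eef_pos: [512.1, 122.7, 204.2]
ee_rot: [-0.002, 0.999, 0.051, -0.001]
force: [0.9, 0.7, 0.1]
grip_width: 0.566
time_s: 36.03
eef_pos: [513.3, 65.0, 204.0]
ee_rot: [-0.002, 0.999, 0.051, -0.0]
force: [-0.3, 0.1, 0.3]
grip_width: 0.567
[  0.2 -80.5 -29.4] [  4.5 -41.8   1.1]
```

```bash
python3 -m jog '[[[0,-10,0],[0.5,-5,0],1],[[0,-20,0],[1,-10,0],1],[[0,-30,-5],[1.6,-15,0.3],1],[[0,-42,-10],[2.2,-20,0.5],1],[[0,-52,-15],[2.8,-25,0.7],1],[[0,-62,-20],[3.3,-30,0.8],1],[[0,-72,-25],[3.9,-36,1],1],[[0.2,-80.5,-29.4],[4.5,-41.8,1.1],1]]'
python3 -m jog '[[[0,0,0],[0,0,0],1],[[0,0,0],[0,0,0],1],[[0,0,0],[0,0,0],1],[[0,0,0],[0,0,0],1],[[0,0,0],[0,0,0],1],[[0,0,0],[0,0,0],1],[[0,0,0],[0,0,0],1],[[0,0,0],[0,0,0],1]]'
python3 d.py 568 -8.4 113.7 7.1 42
```

```text
time_s: 36.7
eef_pos: [513.8, -5.5, 177.8]
ee_rot: [-0.028, 0.945, 0.061, 0.319]
force: [-0.9, -0.3, -0.2]
grip_width: 0.57
time_s: 37.37
eef_pos: [514.3, -5.6, 178.1]
ee_rot: [-0.028, 0.946, 0.061, 0.318]
force: [0.8, 0.5, -0.7]
grip_width: 0.569
[ 53.7  -2.8 -64.4] [-0.2 -4.9 -0.6]
```

```bash
python3 -m jog '[[[0,-9,0],[-0.1,-3,-0.3],1],[[0,-9.5,0],[-0.2,-4.9,-0.6],1],[[0,-9.5,0],[-0.2,-4.9,-0.6],1],[[13,-8,-15],[-0.2,-4.9,-0.6],1],[[26,-6,-30],[-0.2,-4.9,-0.6],1],[[39,-4.5,-47],[-0.2,-4.9,-0.6],1],[[48,-3.5,-58],[-0.2,-4.9,-0.6],1],[[51.5,-3,-62],[-0.2,-4.9,-0.6],1]]'
python3 -m jog '[[[0,0,0],[0,0,0],1],[[0,0,0],[0,0,0],1],[[1,0,-1.1],[0,0,0],1],[[2,0.2,-2.2],[0,0,0],1],[[2,0.2,-2.2],[0,0,0],1],[[2,0.2,-2.2],[0,0,0],1],[[2,0.2,-2.2],[0,0,0],1],[[2,0.2,-2.2],[0,0,0],1]]'
python3 d.py 568 -8.4 113.7 7.1 42
```

```text
time_s: 38.03
eef_pos: [566.3, -8.2, 114.6]
ee_rot: [-0.023, 0.932, 0.058, 0.357]
force: [-0.9, -0.2, -0.1]
grip_width: 0.563
time_s: 38.7
eef_pos: [567.7, -8.5, 114.0]
ee_rot: [-0.022, 0.932, 0.058, 0.358]
force: [0.5, -0.2, -0.2]
grip_width: 0.563
[ 0.3  0.1 -0.3] [0. 0. 0.]
```

```bash
python3 -m jog '[[[0.4,0,-0.5],[0,0,0],1],[[0.4,0,-0.5],[0,0,0],0],[[0.4,0,-0.5],[0,0,0],0],[[0.4,0,-0.5],[0,0,0],0],[[0.4,0,-0.5],[0,0,0],0],[[0.4,0,-0.5],[0,0,0],0],[[0.4,0,-0.5],[0,0,0],0],[[0.4,0,-0.5],[0,0,0],0]]'
python3 -m jog '[[[-10,-1,12],[0,0,0],0],[[-20,-2,25],[0,0,0],0],[[-33,-4,40],[0,0,0],0],[[-50,-5,60],[0,4,0],0],[[-70,-6,70],[-1,10,0],0],[[-85,-8,70],[-1.5,16,0],0],[[-100,-10,70],[-2.2,22,0],0],[[-103,-12,70],[-3,28,0],0]]'
python3 -m jog '[[[0,0,-5],[-0.5,4,0],0],[[0,0,-10],[-1.2,9,0],0],[[0,0,-15],[-1.8,13,0],0],[[0,0,-20],[-2.5,17,0],0],[[0,0,-25],[-3,19.5,0],0],[[0,0,-25],[-3,19.5,0],0],[[0,0,-25],[-3,19.5,0],0],[[0,0,-25],[-3,19.5,0],0]]'
python3 look.py 17 w7; python3 d.py 468 -21 26 7 0
```

```text
time_s: 39.37
eef_pos: [568.2, -8.5, 113.4]
ee_rot: [-0.022, 0.932, 0.058, 0.358]
force: [-1.1, 0.1, -0.2]
grip_width: 1.0
time_s: 40.03
eef_pos: [462.4, -21.3, 184.0]
ee_rot: [-0.015, 0.984, 0.06, 0.167]
force: [-1.0, 0.9, -0.9]
grip_width: 1.002
time_s: 40.7
eef_pos: [465.0, -20.4, 158.5]
ee_rot: [-0.001, 0.998, 0.062, 0.0]
force: [0.0, 1.5, 0.8]
grip_width: 1.0
tcp [464.9 -20.5 158.6] width 1.0
0.95 [  1. 143.  22. 185.] (455.0, 378.0, 54.0, 57.1, -9.2)
0.94 [ 27. 252.  63. 295.] (303.4, 335.8, 61.7, 73.0, 1.5)
0.91 [540. 224. 582. 260.] (438.7, -334.4, 54.5, 69.5, 0.9)
0.86 [568. 112. 606. 159.] (573.0, -331.7, 52.3, 69.0, 1.1)
0.73 [280. 159. 345. 217.] (469.1, -20.2, 52.0, 51.5, 12.0)
[   3.    -0.4 -132.7] [-0.1  0.  -0.1]
```

View pics/w7.png

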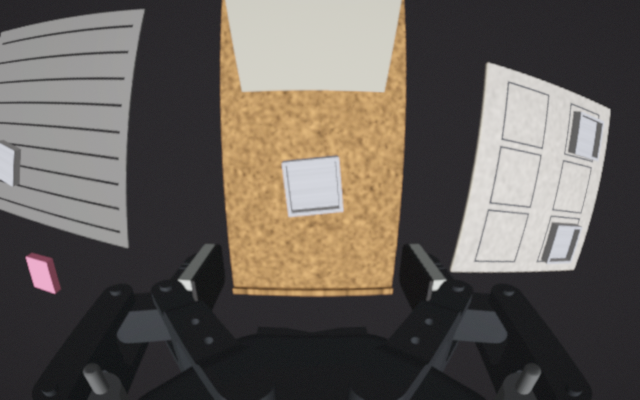

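```bash
python3 -m jog '[[[2,0,-30],[0,0,3],0],[[4.2,0.3,-60],[0,0,5],0],[[4.2,0.3,-90],[0,0,5],0],[[4.2,0.3,-115],[0,0,5],0],[[4.2,0.3,-128],[0,0,5],0],[[4.2,0.3,-133],[0,0,5],0],[[4.2,0.3,-133],[0,0,5],0],[[4.2,0.3,-133],[0,0,5],0]]'
python3 -m jog '[[[0,0,0],[0,0,0],0.2],[[0,0,0],[0,0,0],0.6],[[0,0,0],[0,0,0],1],[[0,0,0],[0,0,0],1],[[0,0,0],[0,0,0],1],[[0,0,0],[0,0,0],1],[[0,0,0],[0,0,0],1],[[0,0,0],[0,0,0],1]]' 50
python3 -m jog '[[[0,0,15],[0,0,0],1],[[0,0,40],[0,0,0],1],[[0,0,70],[0,0,0],1],[[10,-20,90],[0,0,-3],1],[[30,-50,90],[0,0,-6],1],[[50,-80,90],[0,0,-10],1],[[60,-110,90],[0,0,-10],1],[[70,-130,90],[0,0,-10],1]]'
python3 d.py 572 -235 50 1.8 0
```

```text
time_s: 41.47
eef_pos: [469.8, -20.4, 26.3]
ee_rot: [-0.001, 0.994, 0.105, 0.0]
force: [-0.2, -0.9, -0.4]
grip_width: 1.003
time_s: 42.13
eef_pos: [469.8, -20.3, 26.4]
ee_rot: [-0.001, 0.994, 0.106, 0.0]
force: [-3.1, -0.8, 9.7]
grip_width: 0.559
time_s: 42.8
eef_pos: [540.0, -152.7, 115.8]
ee_rot: [-0.001, 1.0, 0.018, 0.0]
force: [0.1, 0.4, 0.1]
grip_width: 0.563
[ 32.  -82.3 -65.8] [-0.1  0.  -0.2]
```

```bash
python3 -m jog '[[[12,-30,0],[0,0,-0.2],1],[[24,-60,0],[0,0,-0.2],1],[[32,-82,0],[0,0,-0.2],1],[[32,-82.3,-25],[0,0,-0.2],1],[[32,-82.3,-50],[0,0,-0.2],1],[[32,-82.3,-70],[0,0,-0.2],1],[[32,-82.3,-70],[0,0,-0.2],1],[[32,-82.3,-70],[0,0,-0.2],1]]'
python3 -m jog '[[[0,0,0],[0,0,0],1],[[0,0,-5],[0,0,0],1],[[0,0,-10],[0,0,0],1],[[0,0,-12],[0,0,0],1],[[0,0,-12],[0,0,0],1],[[0,0,-12],[0,0,0],1],[[0,0,-12],[0,0,0],1],[[0,0,-12],[0,0,0],1]]'
python3 d.py 572 -235 30.3 1.8 0
```

```text
time_s: 43.47
eef_pos: [571.2, -232.3, 45.3]
ee_rot: [-0.001, 1.0, 0.017, -0.001]
force: [0.4, 0.9, 0.3]
grip_width: 0.564
time_s: 44.13
eef_pos: [571.5, -232.5, 33.6]
ee_rot: [-0.001, 1.0, 0.017, -0.0]
force: [-0.9, -0.9, 0.4]
grip_width: 0.566
[ 0.5 -2.5 -3.3] [-0.1 -0.  -0.1]
```

```bash
python3 -m jog '[[[0.4,-2.4,-1],[0,0,0],1],[[0.4,-2.4,-3.2],[0,0,0],1],[[0.4,-2.4,-3.2],[0,0,0],1],[[0.4,-2.4,-3.2],[0,0,0],1],[[0.4,-2.4,-3.2],[0,0,0],0.3],[[0.4,-2.4,-3.2],[0,0,0],0],[[0.4,-2.4,-3.2],[0,0,0],0],[[0.4,-2.4,-3.2],[0,0,0],0]]'
python3 -m jog '[[[0,0,15],[0,0,0],0],[[0,0,40],[0,0,0],0],[[-30,0,75],[0,0,0],0],[[-65,10,100],[0,0,0],0],[[-95,25,125],[0,0,0],0],[[-125,45,150],[0,0,0],0],[[-140,75,170],[0,0,0],0],[[-150,110,170],[0,0,0],0]]'
python3 -m jog '[[[0,38,0],[0,0,-2],0],[[0,77,0],[0,0,-4],0],[[0,115,0],[0,0,-6],0],[[0,155,0],[0,0,-8],0],[[0,195,0],[0,0,-10],0],[[0,235,0],[0,0,-12],0],[[0,272,0],[0,0,-14],0],[[0,290,0],[0,0,-15],0]]'
python3 -m jog '[[[-5,38,0],[0,0,0],0],[[-10,77,0],[0,0,0],0],[[-15,115,0],[0,0,0],0],[[-20,155,-10],[0,0,0],0],[[-22,195,-20],[0,0,0],0],[[-22,225,-30],[0,0,0],0],[[-22,225,-30],[0,0,0],0],[[-22,225,-30],[0,0,0],0]]'
python3 look.py 17 w8
```

```text
time_s: 44.8
eef_pos: [571.8, -234.9, 30.3]
ee_rot: [-0.001, 1.0, 0.017, -0.0]
force: [-0.3, 0.1, -0.3]
grip_width: 0.993
time_s: 45.47
eef_pos: [421.2, -125.6, 203.5]
ee_rot: [0.001, 1.0, 0.015, 0.002]
force: [1.8, 1.6, 0.5]
grip_width: 1.001
time_s: 46.13
eef_pos: [421.1, 168.5, 200.4]
ee_rot: [-0.001, 0.994, -0.113, 0.0]
force: [-0.0, 0.2, -0.1]
grip_width: 0.998
time_s: 46.8
eef_pos: [399.1, 390.9, 169.4]
ee_rot: [-0.0, 0.994, -0.113, -0.001]
force: [1.2, 0.4, 0.4]
grip_width: 0.998
tcp [399.6 390.  170. ] width 1.004
0.94 [343. 239. 400. 302.] (301.1, 351.3, 57.3, 50.4, 2.9)
0.67 [266. 105. 324. 160.] (454.1, 395.0, 50.2, 51.0, -13.1)
```

```bash
python3 -m jog '[[[25,2,-20],[0,0,0],0],[[54,4.7,-40],[0,0,0],0],[[54,4.7,-75],[0,0,0],0],[[54,4.7,-105],[0,0,0],0],[[54,4.7,-118],[0,0,0],0],[[54,4.7,-118],[0,0,0],0],[[54,4.7,-118],[0,0,0],0],[[54,4.7,-118],[0,0,0],0]]'
python3 d.py 454 395 24 -13.1 0
```

```text
time_s: 47.57
eef_pos: [454.9, 394.8, 54.2]
ee_rot: [-0.002, 0.993, -0.114, 0.001]
force: [-0.2, 0.4, 0.4]
grip_width: 0.996
[ -0.9   0.2 -30.2] [-0.2  0.2  0. ]
```

```bash
python3 -m jog '[[[0,0,-12],[0,0,0],0],[[0,0,-22],[0,0,0],0],[[0,0,-29],[0,0,0],0],[[0,0,-29],[0,0,0],0],[[0,0,-29],[0,0,0],0],[[0,0,-29],[0,0,0],0.5],[[0,0,-29],[0,0,0],1],[[0,0,-29],[0,0,0],1]]' 50
python3 -m jog '[[[0,0,0],[0,0,0],1],[[0,0,0],[0,0,0],1],[[0,0,0],[0,0,0],1],[[0,0,0],[0,0,0],1],[[0,0,5],[0,0,0],1],[[0,0,30],[0,0,0],1],[[0,0,70],[0,0,0],1],[[0,-10,110],[0,0,0],1]]'
python3 -m jog '[[[8,-30,40],[0,0,2],1],[[16,-65,65],[0,0,5],1],[[24,-100,70],[0,0,8],1],[[32,-140,70],[0,0,11],1],[[40,-175,70],[0,0,14],1],[[48,-210,70],[0,0,17],1],[[54,-245,70],[0,0,20],1],[[59,-280,70],[0,0,20],1]]'
python3 -m jog '[[[0,-15,0],[0,0,0],1],[[0,-30,0],[0,0,0],1],[[0,-45,0],[0,0,0],1],[[0,-45,0],[0,0,0],1],[[0,-45,0],[0,0,0],1],[[0,-45,0],[0,0,0],1],[[0,-45,0],[0,0,0],1],[[0,-45,0],[0,0,0],1]]'
python3 d.py 513.5 -15.5 174.6 7.1 42
```

```text
time_s: 48.23
eef_pos: [454.0, 394.9, 23.6]
ee_rot: [-0.001, 0.993, -0.114, 0.0]
force: [-0.4, 0.1, 0.2]
grip_width: 0.598
time_s: 48.9
eef_pos: [452.9, 385.2, 133.8]
ee_rot: [-0.0, 0.994, -0.113, -0.001]
force: [-0.2, 0.6, -0.4]
grip_width: 0.568
time_s: 49.57
eef_pos: [512.7, 103.0, 203.4]
ee_rot: [-0.001, 0.998, 0.062, -0.0]
force: [0.7, 0.3, -0.7]
grip_width: 0.562
time_s: 50.23
eef_pos: [512.7, 60.5, 203.2]
ee_rot: [-0.001, 0.998, 0.061, -0.0]
force: [-0.5, -0.1, -0.0]
grip_width: 0.568
[  0.8 -76.  -28.6] [  5.  -41.7   0.1]
```

```bash
python3 -m jog '[[[0,-10,0],[0.5,-5,0],1],[[0,-20,0],[1.2,-10,0],1],[[0,-30,-5],[1.8,-15,0],1],[[0,-42,-10],[2.4,-20,0],1],[[0,-52,-15],[3,-25,0],1],[[0,-60,-20],[3.6,-30,0],1],[[0,-68,-25],[4.3,-36,0.1],1],[[0.8,-76,-28.6],[5,-41.7,0.1],1]]'
python3 -m jog '[[[0,0,0],[0,0,0],1],[[0,0,0],[0,0,0],1],[[0,0,0],[0,0,0],1],[[0,0,0],[0,0,0],1],[[0,0,0],[0,0,0],1],[[0,0,0],[0,0,0],1],[[0,0,0],[0,0,0],1],[[0,0,0],[0,0,0],1]]'
python3 d.py 568 -8.4 113.7 7.1 42
```

```text
time_s: 50.9
eef_pos: [513.4, -6.6, 177.2]
ee_rot: [-0.027, 0.945, 0.062, 0.32]
force: [0.1, -0.2, -0.8]
grip_width: 0.571
time_s: 51.57
eef_pos: [514.1, -6.3, 177.5]
ee_rot: [-0.027, 0.945, 0.062, 0.319]
force: [-0.5, -0.0, -0.4]
grip_width: 0.566
[ 53.9  -2.1 -63.8] [-0.1 -4.7 -0.7]
```

```bash
python3 -m jog '[[[0,-8.5,0],[-0.1,-3,-0.3],1],[[0,-9,0],[-0.1,-4.7,-0.7],1],[[0,-9,0],[-0.1,-4.7,-0.7],1],[[13,-7.5,-15],[-0.1,-4.7,-0.7],1],[[26,-5.5,-30],[-0.1,-4.7,-0.7],1],[[39,-4,-47],[-0.1,-4.7,-0.7],1],[[48,-3,-57.5],[-0.1,-4.7,-0.7],1],[[51.7,-2.4,-61.4],[-0.1,-4.7,-0.7],1]]'
python3 -m jog '[[[0,0,0],[0,0,0],1],[[0,0,0],[0,0,0],1],[[1,0,-1.1],[0,0,0],1],[[2,0.2,-2.2],[0,0,0],1],[[2,0.2,-2.2],[0,0,0],1],[[2,0.2,-2.2],[0,0,0],1],[[2,0.2,-2.2],[0,0,0],1],[[2,0.2,-2.2],[0,0,0],1]]'
python3 d.py 568 -8.4 113.7 7.1 42
```

```text
time_s: 52.23
eef_pos: [566.3, -8.3, 114.6]
ee_rot: [-0.023, 0.932, 0.058, 0.357]
force: [0.1, 0.1, -0.5]
grip_width: 0.564
time_s: 52.9
eef_pos: [567.7, -8.6, 114.1]
ee_rot: [-0.022, 0.932, 0.058, 0.358]
force: [0.9, -0.6, -0.6]
grip_width: 0.566
[ 0.3  0.2 -0.4] [0. 0. 0.]
```

```bash
python3 -m jog '[[[0.4,0,-0.5],[0,0,0],1],[[0.4,0,-0.5],[0,0,0],0],[[0.4,0,-0.5],[0,0,0],0],[[0.4,0,-0.5],[0,0,0],0],[[0.4,0,-0.5],[0,0,0],0],[[0.4,0,-0.5],[0,0,0],0],[[0.4,0,-0.5],[0,0,0],0],[[0.4,0,-0.5],[0,0,0],0]]'
python3 -m jog '[[[-10,-1,12],[0,0,0],0],[[-20,-2,25],[0,0,0],0],[[-33,-4,40],[0,0,0],0],[[-50,-5,60],[0,4,0],0],[[-70,-6,70],[-1,10,0],0],[[-85,-8,70],[-1.5,16,0],0],[[-100,-10,70],[-2.2,22,0],0],[[-103,-12,70],[-3,28,0],0]]'
python3 -m jog '[[[0,0,-5],[-0.5,4,0],0],[[0,0,-10],[-1.2,9,0],0],[[0,0,-15],[-1.8,13,0],0],[[0,0,-20],[-2.5,17,0],0],[[0,0,-25],[-3,19.5,0],0],[[0,0,-25],[-3,19.5,0],0],[[0,0,-25],[-3,19.5,0],0],[[0,0,-25],[-3,19.5,0],0]]'
python3 look.py 17 w9; python3 d.py 468 -21 26 7 0
```

```text
time_s: 53.57
eef_pos: [568.2, -8.6, 113.4]
ee_rot: [-0.022, 0.932, 0.058, 0.358]
force: [-0.4, 0.3, -0.2]
grip_width: 1.004
time_s: 54.23
eef_pos: [462.3, -21.4, 184.0]
ee_rot: [-0.015, 0.984, 0.06, 0.167]
force: [-0.6, -0.2, -0.3]
grip_width: 0.997
time_s: 54.9
eef_pos: [465.0, -20.6, 158.5]
ee_rot: [-0.001, 0.998, 0.062, 0.0]
force: [-0.8, -0.6, -0.2]
grip_width: 1.002
tcp [465.  -20.6 158.7] width 0.997
0.91 [570. 112. 603. 163.] (573.2, -331.1, 51.7, 66.3, 1.1)
0.79 [539. 223. 583. 261.] (438.6, -334.4, 55.0, 70.1, 1.6)
0.72 [504.  93. 551. 146.] (569.8, -232.1, 51.2, 61.0, 2.6)
0.55 [283. 162. 344. 218.] (467.7, -22.6, 52.6, 51.0, 11.4)
[   3.    -0.3 -132.8] [-0.1  0.  -0.1]
```

View pics/w9.png

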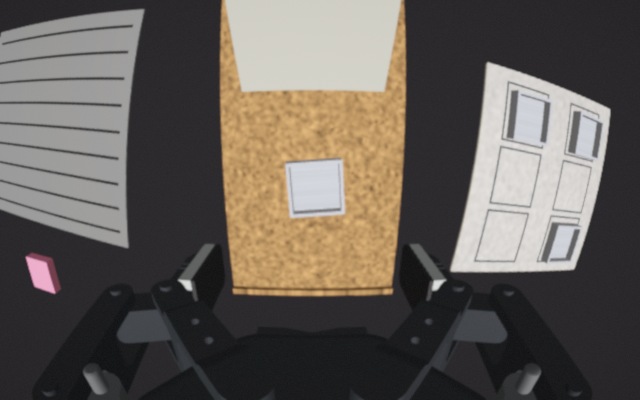

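```bash
python3 -m jog '[[[2,-1,-30],[0,0,3],0],[[3.2,-1.5,-60],[0,0,3.5],0],[[3.2,-1.5,-90],[0,0,3.5],0],[[3.2,-1.5,-115],[0,0,3.5],0],[[3.2,-1.5,-128],[0,0,3.5],0],[[3.2,-1.5,-133],[0,0,3.5],0],[[3.2,-1.5,-133],[0,0,3.5],0],[[3.2,-1.5,-133],[0,0,3.5],0]]'
python3 -m jog '[[[0,0,0],[0,0,0],0.2],[[0,0,0],[0,0,0],0.6],[[0,0,0],[0,0,0],1],[[0,0,0],[0,0,0],1],[[0,0,0],[0,0,0],1],[[0,0,0],[0,0,0],1],[[0,0,0],[0,0,0],1],[[0,0,0],[0,0,0],1]]' 50
python3 -m jog '[[[0,0,15],[0,0,0],1],[[0,0,40],[0,0,0],1],[[0,0,70],[0,0,0],1],[[0,-25,90],[0,0,-3],1],[[-10,-60,90],[0,0,-6],1],[[-20,-95,90],[0,0,-9],1],[[-25,-130,90],[0,0,-9],1],[[-25,-150,90],[0,0,-9],1]]'
python3 d.py 436.4 -239.2 50 1.8 0
```

```text
time_s: 55.67
eef_pos: [468.8, -22.3, 26.3]
ee_rot: [-0.001, 0.996, 0.092, 0.0]
force: [-0.5, 0.1, 0.8]
grip_width: 0.997
time_s: 56.33
eef_pos: [468.8, -22.2, 26.5]
ee_rot: [-0.001, 0.996, 0.092, 0.0]
force: [-2.1, 0.9, 10.1]
grip_width: 0.562
time_s: 57.0
eef_pos: [442.5, -175.0, 116.0]
ee_rot: [-0.0, 1.0, 0.013, 0.0]
force: [0.5, -0.7, -0.5]
grip_width: 0.558
[ -6.1 -64.2 -66. ] [-0.1 -0.   0.3]
```

```bash
python3 -m jog '[[[-3,-25,0],[0,0,0.3],1],[[-6,-50,0],[0,0,0.3],1],[[-6.1,-64.2,-10],[0,0,0.3],1],[[-6.1,-64.2,-30],[0,0,0.3],1],[[-6.1,-64.2,-55],[0,0,0.3],1],[[-6.1,-64.2,-70],[0,0,0.3],1],[[-6.1,-64.2,-70],[0,0,0.3],1],[[-6.1,-64.2,-70],[0,0,0.3],1]]'
python3 -m jog '[[[0,0,0],[0,0,0],1],[[0,0,-5],[0,0,0],1],[[0,0,-10],[0,0,0],1],[[0,0,-12],[0,0,0],1],[[0,0,-12],[0,0,0],1],[[0,0,-12],[0,0,0],1],[[0,0,-12],[0,0,0],1],[[0,0,-12],[0,0,0],1]]'
python3 d.py 436.4 -239.2 30.3 1.8 0
```

```text
time_s: 57.67
eef_pos: [437.2, -236.2, 45.6]
ee_rot: [-0.001, 1.0, 0.017, -0.001]
force: [-0.4, -0.7, -0.2]
grip_width: 0.566
time_s: 58.33
eef_pos: [437.3, -236.4, 33.6]
ee_rot: [-0.001, 1.0, 0.017, -0.0]
force: [0.2, -0.5, -0.2]
grip_width: 0.562
[-0.9 -2.8 -3.3] [-0.1 -0.  -0.1]
```

```bash
python3 -m jog '[[[-0.5,-2.4,-1],[0,0,0],1],[[-0.5,-2.4,-3.2],[0,0,0],1],[[-0.5,-2.4,-3.2],[0,0,0],1],[[-0.5,-2.4,-3.2],[0,0,0],1],[[-0.5,-2.4,-3.2],[0,0,0],0.3],[[-0.5,-2.4,-3.2],[0,0,0],0],[[-0.5,-2.4,-3.2],[0,0,0],0],[[-0.5,-2.4,-3.2],[0,0,0],0]]'
python3 -m jog '[[[0,0,15],[0,0,0],0],[[0,0,40],[0,0,0],0],[[0,-20,75],[0,0,0],0],[[10,-45,110],[0,0,0],0],[[10,-50,145],[0,0,0],0],[[10,-50,170],[0,0,0],0],[[10,-50,170],[0,0,0],0],[[10,-50,170],[0,0,0],0]]'
python3 -m jog '[[[0,0,0],[0,0,0],0],[[0,0,0],[0,0,0],0],[[0,0,0],[0,0,0],0],[[0,0,0],[0,0,0],0],[[0,0,0],[0,0,0],0],[[0,0,0],[0,0,0],0],[[0,0,0],[0,0,0],0],[[0,0,0],[0,0,0],0]]'
python3 tray.py t9
python3 -c "
from h import *
p=capture('scene')
for q in('polish1','cleanser'):
  for d in place_of(p,q)[:2]:
    print(q,round(d['p'],2),np.round(d['centre']))"
```

```text
time_s: 59.0
eef_pos: [436.8, -238.7, 30.3]
ee_rot: [-0.001, 1.0, 0.017, -0.0]
force: [0.0, -0.3, -0.6]
grip_width: 1.0
time_s: 59.67
eef_pos: [446.9, -288.9, 201.0]
ee_rot: [-0.0, 1.0, 0.017, 0.0]
force: [0.2, 0.1, -0.5]
grip_width: 0.999
time_s: 60.33
eef_pos: [446.8, -288.7, 200.1]
ee_rot: [-0.001, 1.0, 0.017, -0.0]
force: [0.3, 0.1, -0.1]
grip_width: 0.999
tcp [ 446.7 -288.7  200.2]
sq 0.73 [ 508.8 -339.3    6. ]
sq 0.61 [ 504.7 -238.7    6. ]
lid 0.89 (438.7, -338.0, 52.2, 50.0, 2.9)
lid 0.82 (569.5, -234.9, 51.4, 51.7, 2.6)
lid 0.67 (572.6, -334.3, 53.1, 51.9, 1.1)
lid 0.57 (435.7, -238.9, 52.1, 51.4, 2.2)
tray 0.98 [210.  18. 415. 227.] (506.5, -286.4, 225.3, 215.8, 1.6)
polish1 0.86 [224. 209.]
cleanser 0.96 [277. 254.]
```

View pics/t9.png

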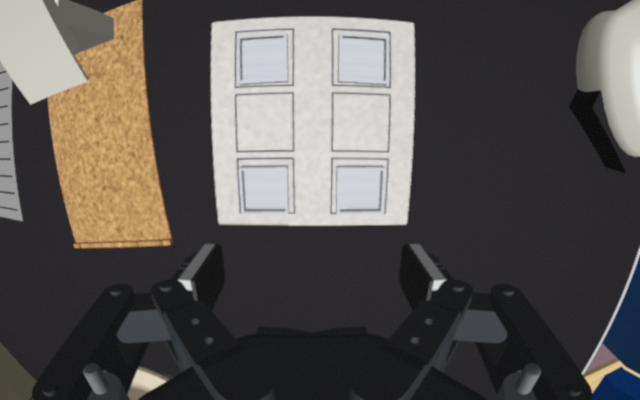

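```bash
python3 -c "
from rig import ctrl; print(ctrl.finish_job())"
```

```text
the job is handed in; nothing more can be done
None
```

I flipped all four grey lids on the ramp and laid them hollow side up on the tray's four corner squares. The job was handed in at about 60 s of robot time.

**Last tray check:** the wrist camera put each lid within about 4 mm of its square's centre and within about 0.03 rad of the outline. All four showed hollow side up, and the gripper was open and about 170 mm clear above them. The hollow-up landings were also visible on the cork mat for every lid.

**Bottles:** a final network look found the cleanser and one polish bottle at the same pixels as at the start. The other polish bottle was not reported in that last look. The arm never worked near it, and it was last seen standing in the first ramp pictures.

**Disagreements and incidents:**
- The top and wrist cameras differed by about 1–2 mm on where the tray is. I took a value in between.
- One lid was knocked about 35 mm aside on the drying mat during the run, and I measured it again before picking it up.
- While feeling for the chute with the first lid, I pressed with about 51 N at the wrist, carried through the held lid. That is under the 120 N wrist limit; the 40 N limit is for the arm or the gripper's body, which should not have been touching anything.

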